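# Load the bench incubator and reset its tripped supply breaker

### The job

Pull the incubator's drop-down door down until it lies level, stand every sample pot upright in the tray on the loading stand, then slide the tray across the gap and the open door into the chamber until it is wholly inside, keeping it level all the way so that it never tips or sags into the gap. Push the door back up until it is fully shut, and only then reset the tripped breaker: toggle fully over to off (green end) first, then fully over to on (red end). Leave the yellow tube rack, the blue tip box, the wash bottle and the steel dewar where they are.

Things in the scene. Friction and masses are not known exactly. Their poses are not given: they have to be found in the camera images.
- incubator: Bench incubator, white with clear sides and roof, fixed; 241 wide (x), 275 deep (y), 221 mm high. Door side faces its own -y. Origin on the bench under the middle of the door hinge. Chamber floor level, 99 mm above the bench, y = +8 to +250 mm, inner width 205 mm. The mouth leans back 30 degrees, from the hinge (y = 0) up to the roof's front edge (y = +63 mm; roof underside 209 mm up).
- door_hinge (a point): Point on the door's hinge axis at the middle of its width, 100.5 mm above the bench. The axis runs along the incubator's x.
- door_handle (a point): Centre of the door's handle, a steel bar 10 mm thick and 130 mm long, parallel to the hinge, 172 mm from it and 34 mm beyond the door's free edge. Door shut: 34 mm above the roof top, 76 mm behind the hinge line. Door level: in the gap between door and stand, 12 mm below the door's upper face, 27 mm or more free each side. Can be pinched from above at any door angle; it turns in the grip.
- door (a joint): Door angle, rad: 0 shut (leaning 30 degrees inward, staying shut by its weight), 0.52 upright, 2.094 fully down: a stop then holds it level, its inner face a shelf 1.5 mm above the chamber floor. Panel 236 wide, 12 thick, reaching 138 mm from the hinge; 0.55 kg. Damped: past upright it sinks slowly by itself, either way. It turns about the incubator's +x as it opens.
- stand: Steel loading stand, fixed, squarely in front of the incubator: plate 190 (x) x 200 mm (y), top 102 mm above the bench, low side guides 6 mm high and 182 mm apart. Origin on the bench under its centre. Between its front edge (its y = +100 mm) and the free edge of the open door is a gap of about 65 to 76 mm, with the door's handle in it.
- tray: Aluminium tray with a blue liner, about 0.5 kg, loose, on the stand; basin 165 (x) x 190 mm (y), 26 mm high, floor 4 mm thick, walls 3 to 4 mm. Origin at the centre of the basin's underside. Its +y points to the incubator; the front bottom edge is turned up a little. A loop handle sticks out at its rear (-y). Weight forward or pushing high up makes it dip into the gap sooner.
- tray_handle (a point): Middle of the rear bar of the tray's loop handle: 8 mm thick, 120 mm long along the tray's x, 119 mm behind the tray's origin (24 mm behind the basin), 14 mm above the underside. The tray can be pushed by it. The door can shut once this point is 12 mm or more inside the hinge line (incubator y > 0.012); it is at 36 mm with the tray against the rear wall.
- pot_a: White sample pot with an orange screw cap, cylinder 44 mm in diameter, 56 mm tall, about 80 g, standing on the bench to the right of the stand, or absent (2 to 4 of the four are there). Origin at the centre of its underside, z up. It fits under the chamber roof and under the shut door anywhere in the tray.
- pot_b: White sample pot with an orange screw cap, cylinder 44 mm in diameter, 56 mm tall, about 80 g, standing on the bench to the right of the stand, or absent (2 to 4 of the four are there). Origin at the centre of its underside, z up. It fits under the chamber roof and under the shut door anywhere in the tray.
- pot_c: White sample pot with an orange screw cap, cylinder 44 mm in diameter, 56 mm tall, about 80 g, standing on the bench to the right of the stand, or absent (2 to 4 of the four are there). Origin at the centre of its underside, z up. It fits under the chamber roof and under the shut door anywhere in the tray.
- pot_d: White sample pot with an orange screw cap, cylinder 44 mm in diameter, 56 mm tall, about 80 g, standing on the bench to the right of the stand, or absent (2 to 4 of the four are there). Origin at the centre of its underside, z up. It fits under the chamber roof and under the shut door anywhere in the tray.
- breaker: Grey and black breaker box that feeds the incubator, fixed on the bench, 78 (x) x 130 (y) x 63 mm high (63 mm in the middle under the toggle, 54 mm at the ends). Origin under its centre. Toggle on top; the green mark on its -y end is off, the red mark on its +y end is on.
- toggle_pivot (a point): Point on the toggle's hinge axis (which runs along the breaker's x), 40 mm above the bench, inside the box.
- toggle_tip (a point): Middle of the top end of the toggle, 60 mm from its pivot; the toggle is 22 mm wide (x) and 12 mm thick (y) with an orange cap, and stands about 37 mm out of the box.
- toggle (a joint): Toggle angle, rad: -0.5 fully off (leaning to the breaker's -y, green), about 0 tripped (upright), +0.5 fully on (leaning to +y, red), with end stops at both. It stays where it is left and takes about 3 N at the tip to move.
- tube_rack: Bystander: yellow and green tube rack, 130 x 75 x 42 mm, loose.
- tip_box: Bystander: blue pipette tip box with a clear lid, 120 x 85 x 67 mm, loose.
- wash_bottle: Bystander: white wash bottle with a red cap and spout, 64 mm in diameter, 180 mm tall, loose.
- dewar: Bystander: steel dewar flask, 104 mm in diameter, 202 mm tall, loose.
Not all that is in view belongs to the job. Leave any black, pink or turquoise look-alike of the pot_a alone.

How it is judged:
By the outcome, as a careful person would: the job done as asked, in the order asked, and still so for the second after the job is handed in, with the robot touching nothing.
Of pot_a, pot_b, pot_c, pot_d only 2 to 4 are there at a start; the rules pass over those that are not, and their reading is None.
At some moment in a run one of pot_a, pot_b, pot_c, pot_d may be knocked a few centimetres aside while the robot is not near it.
It also fails if it takes over 210 s, if anything falls off the work surface, if the arm or the gripper's body presses on something with over 40 N, if the wrist force passes 120 N, or if a joint passes its speed limit or range.

### The arm

A 7-joint arm with a two-finger parallel gripper is mounted at the origin on the work surface. World frame = base frame: x ahead of the robot, y to its left, z up, the work surface at z = 0. Lengths are in m, angles in rad, forces in N, time in s.
With the tool pointing down it reaches from about 0.35 to 0.9 m from the base axis. Payload 7.2 kg.
Tool frame: the origin (TCP) lies on the centre line of the jaws, within the pads' length; the fingertips stand 8 mm ahead of it and the grasp point (between the pads) lies 11 mm behind it; z points along the fingers, y is the line along which they close (so a half turn about z gives the same grasp; the last joint's range is limited). The gripper opens to 85 mm and grips with 20 to 120 N. Pads are 22 mm wide; open, the fingers measure 114 mm over their backs; the gripper's body (76 mm by 85 mm) begins 54 mm behind the grasp point. The pads swing forward as they close: fully open they stand 13 mm farther back than shut.
Start: joints at [-1.222, 0.411, -0.013, 1.596, 0.006, 1.134, -0.082], TCP at [0.253, 0.571, 0.239] pointing down, gripper open.
Joint ranges: [-2.95, 2.95], [-0.29, 1.99], [-1.47, 1.44], [0.14, 2.54], [-1.03, 4.17], [0.13, 1.85], [-2.86, 2.86]. Speed limits (rad/s): [2.39, 2.39, 3.01, 3.01, 3.14, 3.14, 3.14].

### API

Orientations are given as a unit quaternion [x, y, z, w].
In Python, from workcell import manip gives the robot as it stands.
- The arm moves only by the tool carry_out, never from a script. Its arguments are lists of equal length, an entry for each row: "fingers": the finger opening in cm, from 0 to 8.54; "offset": the shift along the tool's x, y, z in cm, a list of three; "yaw": the turn about the tool's z in degrees. A call has 1 to 12 rows; each row shifts and turns the commanded pose from where the row before left it, along the tool's axes as they then stand; what a row does not reach is not made up. A row lasts 1/10 s, in which the tool goes at most 50 mm and 8.59 degrees, less where a joint would pass 70% of its speed; a pose out of reach is approached as far as the arm can. A call with a gripper value outside its range is refused whole. The fingers move at their own pace and stop on an object; "force" is the grip in N (left out, the last holds). Time passes only in rows, so rows that do not move let the fingers close. It gives the time, the measured TCP pose, the force, the opening and the grip force at its end, in the units of the state.
- manip.observe(): the state, without advancing time (a new reading comes with each control period).
- manip.grab_frame(name): name is "scene" or "top" or "wrist"; returns (picture, depth): 400x640x3 uint8, red, green, blue; 400x640 float32, m along the optical axis (not along the pixel's ray), 0 where there is no reading.
- manip.calibration(name): a dict with "K" (3x3 intrinsics, pixels), "dist_coeffs" ([k1, k2, p1, p2, k3] as OpenCV has them; the pictures are not rectified), "view" (4x4, takes a point from world to camera coordinates). Camera axes: x right, y up, looking along -z (the intrinsics and any distortion apply to the point x, -y, -z); pixel columns grow to the right and rows downward; lengths in m; the calibration is good to about 2 mm. A picture is of the moment at which its call begins: read the wrist's pose just before it. calibration takes no time and is no camera call; for the wrist camera it gives the pose at the moment of the call.
- manip.job_done(): hands the job in; it is judged then, once.
The state is a dict: "clock": time; "joint_pos": joint angles; "qd": joint speeds; "effort": joint torques, N m; "tool_pos": TCP position; "ee_rot": TCP orientation; "wrist_force": force on the tool from outside, world axes, zero at the start; "ft_torque": the same for the moment, N m; "finger_gap": opening from 0.0 (shut) to 1.0 (fully open); "finger_force": force on a finger pad.
Only numpy, scipy, OpenCV 4.12 (cv2) and the standard library are available. Lean on these libraries where they do the work, as an engineer would, in place of code of your own. Each camera call takes 0.05 s, during which the arm holds its last target. There are 200 camera calls.

## Working session

There is one attempt and no reset: what is moved stays moved. The work goes in short steps, Python scripts to look and compute and a tool call to move; the robot and the scene stay as the last step left them, time stands still between calls to the robot, and variables do not carry over. Pictures are saved under pics/ and viewed, at most 14 in all, crops included, and the job is handed in when it is done.

Besides the shell and the picture viewer there is one more tool, called after "Call:" as a command line: name --pt "numbers of a row" for each row, then --argument value for the rest. carry_out: Moves the arm, as the interface text tells. Its arguments: {"type":"object","properties":{"fingers":{"type":"array","items":{"type":"number"}},"offset":{"type":"array","items":{"type":"array","items":{"type":"number"}}},"yaw":{"type":"array","items":{"type":"number"}},"force":{"type":"number"}},"required":["fingers","offset","yaw"]}

```bash
ls; mkdir -p pics; cat > h.py <<'E'
import numpy as np, cv2
from workcell import manip
def grab(n,save=None):
    c=manip.calibration(n); im,d=manip.grab_frame(n)
    if save: cv2.imwrite('pics/'+save,im[:,:,::-1])
    return im,d,c
def pts(d,c,uv):
    """world points of pixels uv (N,2) using depth"""
    uv=np.atleast_2d(uv).astype(float); K=np.array(c['K'])
    n=cv2.undistortPoints(uv[:,None],K,np.array(c['dist_coeffs']))[:,0]
    z=d[uv[:,1].astype(int),uv[:,0].astype(int)]
    P=np.c_[n[:,0]*z,-n[:,1]*z,-z,np.ones(len(z))]
    return (np.linalg.inv(np.array(c['view']))@P.T).T[:,:3]
def cloud(d,c):
    v,u=np.mgrid[0:d.shape[0],0:d.shape[1]]
    return pts(d,c,np.c_[u.ravel(),v.ravel()]).reshape(d.shape+(3,))
E
python3 - <<'E'
from h import *
for n in('scene','top'):
    im,d,c=grab(n,n+'0.png'); np.savez(n+'0.npz',im=im,d=d)
    print(n,(d==0).mean(),np.linalg.inv(np.array(c['view']))[:3].round(3).tolist())
s=manip.observe();print(s)
E
```

```text
pics
scene 0.003859375 [[0.824, -0.319, 0.468, 1.301], [0.566, 0.463, -0.682, -1.079], [0.001, 0.827, 0.562, 1.07]]
top 0.00398828125 [[-0.007, 0.986, -0.167, 0.308], [-1.0, -0.009, -0.014, 0.018], [-0.016, 0.167, 0.986, 1.731]]
{'clock': 0.1, 'joint_pos': array([-1.22221457,  0.41182843, -0.01267661,  1.59693603,  0.00561123,
        1.13431567, -0.08220361]), 'qd': array([ 8.87637647e-04, -1.99770201e-03, -1.16670262e-03, -1.62724600e-03,
        1.13055154e-03, -9.84372845e-04,  7.26867372e-05]), 'effort': array([ 3.56146804e-03, -6.01831841e+01,  6.84667155e-01, -3.00088513e+01,
        1.40122825e-02,  6.52580537e-03, -8.08839195e-05]), 'tool_pos': array([0.2528955 , 0.57108322, 0.238542  ]), 'ee_rot': array([ 2.06889339e-01,  9.78364081e-01, -7.20691185e-04, -8.76283754e-05]), 'wrist_force': array([-0.43778162,  0.10397477,  0.14961717]), 'ft_torque': array([ 0.00161624, -0.0348528 , -0.03859508]), 'finger_force': 0.0, 'finger_gap': 1.0001956927866387}
```

View pics/scene0.png

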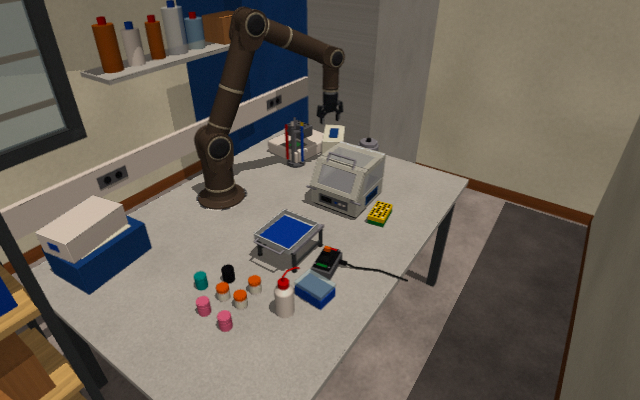

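View pics/top0.png

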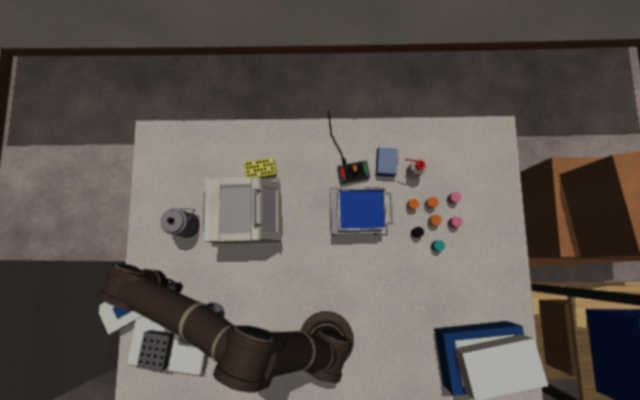

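The scene view shows three orange-capped pots at (222,288), (240,295), (254,281), in the top view at (413,204), (432,202), (436,221). Things that could be taken for them are black (418,232), turquoise (438,245), pink (455,197) and (456,222), and the wash bottle's red cap (420,165). I choose the three orange ones. The incubator is at top (243,210), the tray at (361,210) and the breaker at (353,172).

```bash
python3 - <<'E'
from h import *
for n in('scene','top'):
    f=np.load(n+'0.npz'); im,d=f['im'],f['d']; c=manip.calibration(n); P=cloud(d,c); print(n,np.array(c['K'])[0,0])
    hsv=cv2.cvtColor(im,cv2.COLOR_RGB2HSV)
    ok=(d>0)&(P[...,2]>-.02)&(P[...,2]<.5)&(P[...,0]>.2)&(P[...,0]<.95)&(abs(P[...,1])<.95)
    for nm,lo,hi in(('orange',(4,180,120),(16,255,255)),('blue',(105,150,90),(125,255,255)),('green',(45,120,60),(85,255,255)),('red',(0,150,90),(3,255,255)),('yellow',(23,150,100),(35,255,255))):
        m=(cv2.inRange(hsv,lo,hi)>0)&ok
        k,l,st,ce=cv2.connectedComponentsWithStats(m.astype(np.uint8))
        for i in range(1,k):
            if st[i,4]<6: continue
            q=P[l==i]; r=cv2.minAreaRect((q[:,:2]*1000).astype(np.float32))
            print(nm,ce[i].round(),st[i,4],np.median(q,0).round(3),'rect',np.round(r[0]),np.round(r[1]),round(r[2],1))
    # handle bar and roof
    for lo,hi in((.243,.27),(.21,.232)):
        m=ok&(P[...,2]>lo)&(P[...,2]<hi)&(P[...,1]>.1)&(P[...,1]<.55)&(P[...,0]>.3)
        q=P[m]; 
        if len(q)>5:
            r=cv2.minAreaRect((q[:,:2]*1000).astype(np.float32));print('z',lo,len(q),q.mean(0).round(3),r)
    if n=='top':
        H=np.zeros((500,900,3),np.uint8)
E
python3 - <<'E'
import cv2
a=cv2.imread('pics/top0.png')[140:260,180:480];b=cv2.imread('pics/scene0.png')[140:340,180:420]
a=cv2.resize(a,None,fx=2.6,fy=2.6,interpolation=2);cv2.imwrite('pics/c1.png',a)
E
```

```text
scene 399.7074624989961
orange [327. 248.] 24 [ 0.698 -0.131  0.099] rect [ 700. -128.] [25. 16.] 6.0
orange [254. 280.] 106 [ 0.555 -0.376  0.055] rect [ 526. -360.] [ 41. 106.] 61.6
orange [222. 287.] 120 [ 0.489 -0.466  0.055] rect [ 465. -442.] [ 41. 100.] 42.5
orange [240. 295.] 116 [ 0.561 -0.457  0.055] rect [ 540. -434.] [ 41. 100.] 46.2
blue [286. 231.] 893 [ 0.519 -0.145  0.106] rect [ 516. -140.] [147. 161.] 0.9
blue [327. 296.] 37 [ 0.801 -0.285  0.044] rect [ 801. -279.] [76. 11.] 80.2
blue [308. 293.] 6 [ 0.74  -0.313  0.05 ] rect [ 740. -314.] [ 4. 21.] 85.0
green [382. 225.] 6 [0.756 0.216 0.006] rect [759. 220.] [15. 10.] 71.2
green [321. 265.] 24 [ 0.706 -0.176  0.054] rect [ 705. -176.] [38. 13.] 9.4
red [334. 249.] 12 [ 0.693 -0.075  0.053] rect [695. -74.] [21. 13.] 3.8
red [285. 280.] 146 [ 0.704 -0.39   0.143] rect [ 658. -301.] [ 63. 229.] 34.1
yellow [380. 212.] 265 [0.721 0.262 0.041] rect [705. 301.] [ 91. 193.] 7.2
z 0.243 74 [0.523 0.26  0.256] ((519.2129516601562, 260.3609619140625), (16.715795516967773, 139.99888610839844), 88.91018676757812)
z 0.21 123
[... 414 characters left out ...]
-0.457  0.056] rect [ 481. -460.] [33. 35.] 28.6
blue [362. 209.] 1486 [ 0.52  -0.15   0.107] rect [ 522. -151.] [148. 171.] 0.8
green [365. 168.] 21 [ 0.704 -0.174  0.054] rect [ 704. -174.] [33. 10.] 10.3
red [420. 164.] 57 [ 0.695 -0.385  0.144] rect [ 694. -385.] [31. 31.] 25.1
red [342. 172.] 32 [ 0.686 -0.076  0.055] rect [687. -77.] [37. 14.] 11.0
yellow [260. 168.] 306 [0.712 0.271 0.042] rect [712. 279.] [ 69. 126.] 2.8
z 0.243 118 [0.513 0.262 0.259] ((513.9754638671875, 260.6247863769531), (138.11729431152344, 13.704071044921875), 0.9530097842216492)
z 0.21 3545 [0.511 0.349 0.221] ((513.3358764648438, 346.9427490234375), (242.7389678955078, 222.9311981201172), 0.9443345069885254)
```

View pics/c1.png

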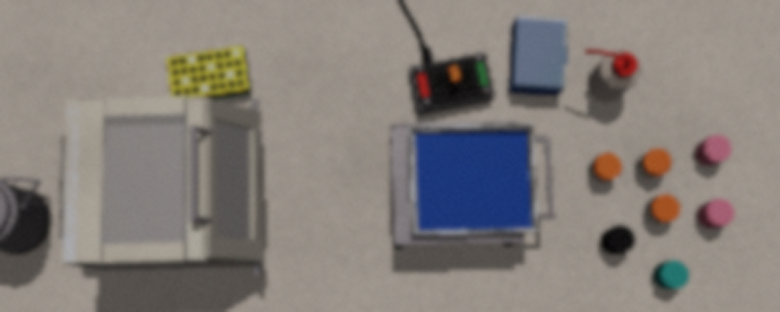

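The crop confirms three orange caps, with the black, pink and turquoise ones clearly different. The shut door's handle is near (0.515, 0.261) with yaw of about 1°. I'm going above it.

Call:
carry_out --fingers '[8.5, 8.5, 8.5, 8.5, 8.5, 8.5, 8.5, 8.5, 8.5, 8.5, 8.5, 8.5]' --pt "0 0 -4.7" --pt "0 0 -4.7" --pt "0 0 -4.7" --pt "-2.8 -3.4 0" --pt "-2.8 -3.4 0" --pt "-2.8 -3.4 0" --pt "-2.8 -3.4 0" --pt "-2.8 -3.4 0" --pt "-2.8 -3.4 0" --pt "-2.8 -3.4 0" --pt "-2.8 -3.4 0" --pt "-2.8 -3.4 0" --yaw '[-8.3, -8.3, -8.3, 0, 0, 0, 0, 0, 0, 0, 0, 0]' --force 30

```text
clock: 1.3
tool_pos: [0.5112, 0.2684, 0.3801]
ee_rot: [-0.009, 1.0, -0.0, -0.0]
wrist_force: [-0.0, 0.4, 0.0]
finger_gap: 0.993
finger_force: 0.0
```

```bash
cat >> h.py <<'E'
from scipy.spatial.transform import Rotation as R
def need(target,yawdeg=None,quiet=False):
    """cm offsets in tool axes (after turning by yaw) to get the TCP to target; yawdeg = world heading of tool y"""
    s=manip.observe(); M=R.from_quat(s['ee_rot']).as_matrix()
    h=np.degrees(np.arctan2(M[1,1],M[0,1])); dy=0
    if yawdeg is not None:
        dy=(h-yawdeg+90)%180-90; M=M@R.from_euler('z',dy,degrees=True).as_matrix()
    o=M.T@(np.array(target)-s['tool_pos'])*100
    print('t',round(s['clock'],1),'tcp',s['tool_pos'].round(4),'h',h.round(1),'tilt',M[2,2].round(4),'F',s['wrist_force'].round(1),'gap',round(s['finger_gap'],2),'ff',round(float(s['finger_force']),1),'OFF',o.round(2),'YAW',round(dy,1))
    return o
def to_pix(c,P):
    P=np.atleast_2d(P); q=(np.array(c['view'])@np.c_[P,np.ones(len(P))].T).T[:,:3]*[1,-1,-1]
    return cv2.projectPoints(q,np.zeros(3),np.zeros(3),np.array(c['K']),np.array(c['dist_coeffs']))[0][:,0]
E
python3 - <<'E'
from h import *
need([.516,.262,.38],90.9)
im,d,c=grab('wrist','w1.png'); np.savez('w1.npz',im=im,d=d)
P=cloud(d,c); Z=P[...,2]
for lo,hi in((.245,.27),(.21,.232)):
    q=P[(d>0)&(Z>lo)&(Z<hi)]
    if len(q)>9: print(lo,len(q),q.mean(0).round(4),q.min(0).round(3),q.max(0).round(3),cv2.minAreaRect((q[:,:2]*1000).astype(np.float32)))
E
```

```text
t 1.3 tcp [0.5112 0.2684 0.3801] h 91.0 tilt -1.0 F [-0.   0.4  0. ] gap 0.99 ff 0.0 OFF [-0.47 -0.65  0.01] YAW 0.1
0.245 1522 [0.5097 0.263  0.2595] [0.446 0.252 0.245] [0.584 0.269 0.263] ((515.2979125976562, 260.438232421875), (137.57431030273438, 14.900875091552734), 1.0381656885147095)
0.21 40399 [0.4958 0.3475 0.2215] [0.391 0.236 0.21 ] [0.636 0.461 0.232] ((514.1279296875, 348.08575439453125), (242.12872314453125, 222.53956604003906), 0.8753102421760559)
```

View pics/w1.png

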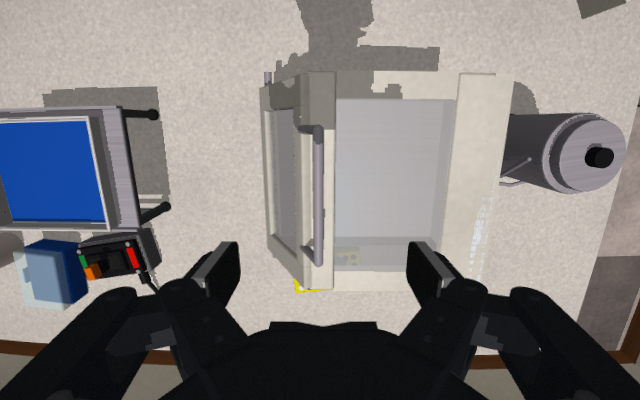

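The picture shows the shut door's handle bar at (319,195), the tray at left and the breaker at (110,255). The bar is at (0.515, 0.261, 0.255), so I go down and grip it.

Call:
carry_out --fingers '[5, 4, 4, 4, 4, 0, 0, 0, 0, 0]' --pt "-0.4 -0.7 2" --pt "0 0 4" --pt "0 0 4" --pt "0 0 3.4" --pt "0 0 0" --pt "0 0 0" --pt "0 0 0" --pt "0 0 0" --pt "0 0 0" --pt "0 0 0" --yaw '[0, 0, 0, 0, 0, 0, 0, 0, 0, 0]' --force 25

```text
clock: 2.35
tool_pos: [0.5156, 0.2637, 0.2485]
ee_rot: [-0.009, 1.0, 0.001, 0.002]
wrist_force: [-1.1, -0.6, 6.6]
finger_gap: 0.102
finger_force: 24.9
```

```bash
python3 - <<'E'
from h import *
need([.515,.261,.244],90.9)
r=.1722;a0=-np.arctan2(.076,.1545);import math
y=[];A=np.linspace(a0,a0+2.094,37)
py=-r*np.sin(A);pz=r*np.cos(A)
print(np.c_[np.diff(py)*100,-np.diff(pz)*100].round(1).tolist())
E
```

```text
t 2.4 tcp [0.5156 0.2637 0.2485] h 91.0 tilt -1.0 F [-1.1 -0.6  6.6] gap 0.1 ff 24.9 OFF [ 0.06 -0.27  0.45] YAW 0.1
[[-0.9, -0.4], [-0.9, -0.4], [-1.0, -0.3], [-1.0, -0.3], [-1.0, -0.2], [-1.0, -0.1], [-1.0, -0.1], [-1.0, -0.0], [-1.0, 0.0], [-1.0, 0.1], [-1.0, 0.2], [-1.0, 0.2], [-1.0, 0.3], [-0.9, 0.3], [-0.9, 0.4], [-0.9, 0.4], [-0.9, 0.5], [-0.8, 0.5], [-0.8, 0.6], [-0.8, 0.6], [-0.7, 0.7], [-0.7, 0.7], [-0.7, 0.8], [-0.6, 0.8], [-0.6, 0.8], [-0.5, 0.9], [-0.5, 0.9], [-0.4, 0.9], [-0.4, 0.9], [-0.3, 1.0], [-0.3, 1.0], [-0.2, 1.0], [-0.1, 1.0], [-0.1, 1.0], [-0.0, 1.0], [0.0, 1.0]]
```

Call:
carry_out --fingers '[0, 0, 0, 0, 0, 0, 0, 0, 0, 0, 0, 0]' --pt "0 -0.9 -0.4" --pt "0 -0.9 -0.4" --pt "0 -1 -0.3" --pt "0 -1 -0.3" --pt "0 -1 -0.2" --pt "0 -1 -0.1" --pt "0 -1 -0.1" --pt "0 -1 0" --pt "0 -1 0" --pt "0 -1 0.1" --pt "0 -1 0.2" --pt "0 -1 0.2" --yaw '[0, 0, 0, 0, 0, 0, 0, 0, 0, 0, 0, 0]'

```text
clock: 3.55
tool_pos: [0.5171, 0.1438, 0.2593]
ee_rot: [-0.009, 1.0, -0.0, 0.0]
wrist_force: [6.0, 0.8, 4.9]
finger_gap: 0.104
finger_force: 26.3
```

Call:
carry_out --fingers '[0, 0, 0, 0, 0, 0, 0, 0, 0, 0, 0, 0]' --pt "0 -1 0.3" --pt "0 -0.9 0.3" --pt "0 -0.9 0.4" --pt "0 -0.9 0.4" --pt "0 -0.9 0.5" --pt "0 -0.8 0.5" --pt "0 -0.8 0.6" --pt "0 -0.8 0.6" --pt "0 -0.7 0.7" --pt "0 -0.7 0.7" --pt "0 -0.7 0.8" --pt "0 -0.6 0.8" --yaw '[0, 0, 0, 0, 0, 0, 0, 0, 0, 0, 0, 0]'

```text
clock: 4.75
tool_pos: [0.5179, 0.0473, 0.1924]
ee_rot: [-0.009, 1.0, -0.0, -0.001]
wrist_force: [2.9, 0.0, -0.0]
finger_gap: 0.104
finger_force: 25.5
```

Call:
carry_out --fingers '[0, 0, 0, 0, 0, 0, 0, 0, 0, 0, 0, 0]' --pt "0 -0.6 0.8" --pt "0 -0.5 0.9" --pt "0 -0.5 0.9" --pt "0 -0.4 0.9" --pt "0 -0.4 0.9" --pt "0 -0.3 1" --pt "0 -0.3 1" --pt "0 -0.2 1" --pt "0 -0.1 1" --pt "0 -0.1 1" --pt "0 0 0.9" --pt "0 0 0.8" --yaw '[0, 0, 0, 0, 0, 0, 0, 0, 0, 0, 0, 0]'

```text
clock: 5.95
tool_pos: [0.5189, 0.016, 0.0819]
ee_rot: [-0.01, 1.0, 0.001, -0.0]
wrist_force: [-7.2, 6.2, 35.8]
finger_gap: 0.106
finger_force: 28.1
```

```bash
python3 - <<'E'
from h import *
need([.519,.0135,.08],90.9)
E
```

```text
t 6.0 tcp [0.5189 0.016  0.0819] h 91.1 tilt -1.0 F [-7.2  6.2 35.8] gap 0.11 ff 28.1 OFF [-0.01 -0.25  0.19] YAW 0.2
```

Call:
carry_out --fingers '[0.5, 2.4, 2.4, 2.4, 2.4, 2.4, 2.4, 2.4, 2.4, 2.4, 5, 8.5]' --pt "0 0 -0.2" --pt "0 0 0" --pt "0 0 0" --pt "0 0 0" --pt "0 0 -0.5" --pt "0 0 -1" --pt "0 0 -2" --pt "0 0 -4" --pt "0 0 -5" --pt "0 0 -5" --pt "0 -3 -5" --pt "0 -4.5 -2" --yaw '[0, 0, 0, 0, 0, 0, 0, 0, 0, 0, 0, 0]'

```text
clock: 7.15
tool_pos: [0.5216, -0.0546, 0.3276]
ee_rot: [-0.012, 1.0, 0.001, 0.004]
wrist_force: [2.3, -1.1, 0.5]
finger_gap: 0.61
finger_force: 0.0
```

Call:
carry_out --fingers '[8.5, 8.5, 8.5, 8.5, 8.5, 8.5]' --pt "0 -4.5 0" --pt "0 -4.5 0" --pt "0 -4.5 0" --pt "0 -4.5 0" --pt "0 -4.5 0" --pt "0 0 0" --yaw '[0, 0, 0, 0, 0, 0]'

```text
clock: 7.75
tool_pos: [0.5218, -0.2889, 0.3231]
ee_rot: [-0.004, 1.0, -0.002, -0.0]
wrist_force: [-0.5, 0.1, 1.0]
finger_gap: 0.995
finger_force: 0.0
```

```bash
cat > pots.py <<'E'
from h import *
def pots(n,save=None):
    im,d,c=grab(n,save); P=cloud(d,c); hsv=cv2.cvtColor(im,cv2.COLOR_RGB2HSV)
    m=(cv2.inRange(hsv,(3,170,100),(18,255,255))>0)&(d>0)
    k,l,st,ce=cv2.connectedComponentsWithStats(m.astype(np.uint8))
    for i in range(1,k):
        if st[i,4]<12: continue
        q=P[l==i]; t=q[q[:,2]>q[:,2].max()-.006]; r=cv2.minEnclosingCircle((t[:,:2]*1000).astype(np.float32))
        print(n,'orange',ce[i].round(),st[i,4],'top mean',t.mean(0).round(4),'circ',np.round(r[0],1),round(r[1],1))
    return im,d,c,P
E
python3 - <<'E'
from pots import *
need([.519,-.22,.27],90.9)
im,d,c,P=pots('wrist','w2.png'); np.savez('w2.npz',im=im,d=d,P=P)
pots('top','t2.png')
E
```

```text
t 7.8 tcp [ 0.5218 -0.2889  0.3231] h 90.5 tilt -1.0 F [-0.5  0.1  1. ] gap 1.0 ff 0.0 OFF [0.17 6.92 5.28] YAW -0.4
wrist orange [203. 141.] 797 top mean [ 0.4815 -0.4599  0.0572] circ [ 481.7 -460.8] 22.2
wrist orange [267. 188.] 703 top mean [ 0.5495 -0.3714  0.0575] circ [ 550.  -371.8] 21.5
wrist orange [214. 192.] 700 top mean [ 0.5555 -0.4503  0.0576] circ [ 556.4 -450.8] 22.0
top orange [355. 168.] 19 top mean [ 0.6918 -0.1262  0.1072] circ [ 691.7 -124. ] 8.2
top orange [436. 220.] 53 top mean [ 0.4142 -0.2663  0.7167] circ [ 414.2 -266.3] 3.3
```

View pics/w2.png

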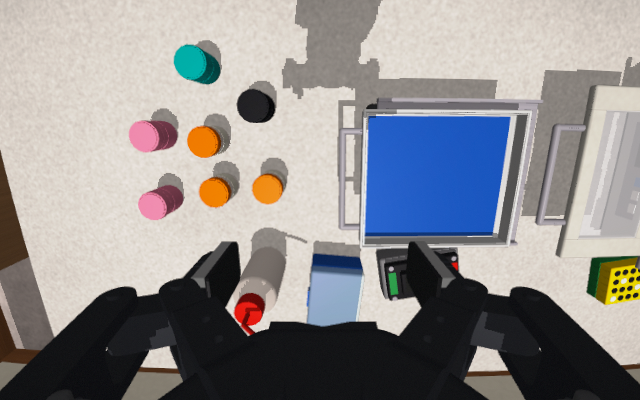

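The wrist view shows the door lying level at right (600,170), the empty tray at (440,170), orange pots at (203,141), (267,188), (214,192), with pink, black and turquoise look-alikes nearby. Next I need the tray pose.

```bash
python3 - <<'E'
from h import *
f=np.load('w2.npz');im,d,P=f['im'],f['d'],f['P'];hsv=cv2.cvtColor(im,cv2.COLOR_RGB2HSV)
def rect(q,n):
    r=cv2.minAreaRect((q[:,:2]*1000).astype(np.float32));print(n,len(q),np.round(r[0],1),np.round(r[1],1),round(r[2],2),'z',np.median(q[:,2]).round(4))
v,u=np.mgrid[0:400,0:640]
m=(cv2.inRange(hsv,(105,150,90),(125,255,255))>0)&(u>350)&(v<250)&(d>0)
rect(P[m],'liner')
b=(d>0)&(u>330)&(u<560)&(v<252)
rect(P[b&(P[...,2]>.1245)&(P[...,2]<.133)],'rim')
q=P[b&(P[...,2]>.095)&(P[...,2]<.125)&(u<360)];print('handle',q.min(0).round(3),q.max(0).round(3))
q=P[(d>0)&(u>540)&(v<258)&(P[...,2]>.07)&(P[...,2]<.11)]
for lo,hi in((.08,.097),(.097,.11)):
    k=q[(q[:,2]>lo)&(q[:,2]<hi)]; print('door',len(k),k.min(0).round(3),k.max(0).round(3))
for z in(.03,):
    need([.5497,-.3716,.034],90.9);need([.5557,-.4505,.034],90.9)
# fine tray edges
t=P[b&(P[...,2]>.1265)&(P[...,2]<.131)];print('rim',np.percentile(t,[1,99],axis=0).round(4))
E
```

```text
liner 15915 [ 522.6 -147.6] [155.  174.1] 1.04 z 0.1069
rim 2925 [ 522.4 -146.9] [169.6 195.4] 0.9 z 0.1295
handle [ 0.461 -0.271  0.102] [ 0.605 -0.241  0.123]
door 1732 [0.4   0.009 0.085] [0.64  0.189 0.097]
door 10721 [ 0.4   -0.028  0.097] [0.636 0.18  0.109]
t 7.8 tcp [ 0.5235 -0.2828  0.3226] h 90.8 tilt -1.0 F [ 0.2 -0.2 -0.4] gap 0.99 ff 0.0 OFF [-2.47 -8.92 28.87] YAW -0.1
t 7.8 tcp [ 0.5235 -0.2828  0.3226] h 90.8 tilt -1.0 F [ 0.2 -0.2 -0.4] gap 0.99 ff 0.0 OFF [ -2.95 -16.82  28.87] YAW -0.1
rim [[ 0.4372 -0.2449  0.1268]
 [ 0.606  -0.0508  0.131 ]]
```

Call:
carry_out --fingers '[5.8, 5.8, 5.8, 5.8, 5.8, 5.8, 5.8, 5.8, 5.8]' --pt "-0.8 -3 3.8" --pt "-0.8 -3 3.8" --pt "-0.9 -2.9 3.8" --pt "0 0 4.5" --pt "0 0 4.5" --pt "0 0 4" --pt "0 0 3" --pt "0 0 1.4" --pt "0 0 0" --yaw '[0, 0, 0, 0, 0, 0, 0, 0, 0]'

```text
clock: 8.75
tool_pos: [0.5506, -0.368, 0.0327]
ee_rot: [-0.01, 1.0, 0.001, -0.001]
wrist_force: [-0.4, 0.3, -0.3]
finger_gap: 0.68
finger_force: 0.0
```

```bash
python3 - <<'E'
from pots import *
need([.5497,-.3716,.034],90.9)
pots('top')
E
```

```text
t 8.8 tcp [ 0.5506 -0.368   0.0327] h 91.1 tilt -1.0 F [-0.4  0.3 -0.3] gap 0.68 ff 0.0 OFF [ 0.1  -0.35 -0.13] YAW 0.2
top orange [354. 168.] 20 top mean [ 0.6958 -0.126   0.1042] circ [ 694.7 -125.3] 11.3
top orange [435. 220.] 68 top mean [ 0.4428 -0.3222  0.5021] circ [ 442.8 -322.2] 0.0
```

Call:
carry_out --fingers '[5.8, 4, 4, 4, 4, 4, 4, 4, 4, 4, 4, 4]' --pt "0.1 -0.4 0" --pt "0 0 0" --pt "0 0 0" --pt "0 0 0" --pt "0 0 0" --pt "0 0 -1" --pt "0 0 -3" --pt "0 0 -5" --pt "0 0 -5" --pt "0 0 -4" --pt "0 0 -2" --pt "0 0 0" --yaw '[0, 0, 0, 0, 0, 0, 0, 0, 0, 0, 0, 0]' --force 35

```text
clock: 10.0
tool_pos: [0.5512, -0.3754, 0.2396]
ee_rot: [-0.009, 1.0, -0.002, 0.004]
wrist_force: [0.2, -0.5, -1.2]
finger_gap: 0.512
finger_force: 35.9
```

```bash
python3 - <<'E'
from h import *
need([.5724,-.149,.2],90.9)
E
```

```text
t 10.0 tcp [ 0.5512 -0.3754  0.2396] h 91.0 tilt -1.0 F [ 0.2 -0.5 -1.2] gap 0.51 ff 35.9 OFF [-2.45 22.62  3.89] YAW 0.1
```

Call:
carry_out --fingers '[4, 4, 4, 4, 4, 4, 4, 4, 4, 4]' --pt "-0.3 1.5 0" --pt "-0.3 2.5 0" --pt "-0.3 3.5 0" --pt "-0.3 4 0" --pt "-0.3 4 0" --pt "-0.3 3.5 0" --pt "-0.3 2.4 1" --pt "-0.3 1.2 1.5" --pt "0 0 1.5" --pt "0 0 0" --yaw '[0, 0, 0, 0, 0, 0, 0, 0, 0, 0]'

```text
clock: 11.0
tool_pos: [0.5677, -0.1451, 0.1907]
ee_rot: [-0.01, 1.0, 0.001, -0.003]
wrist_force: [-1.6, 0.6, -0.8]
finger_gap: 0.512
finger_force: 35.9
```

```bash
python3 - <<'E'
from h import *
need([.5724,-.149,.142],90.9)
E
```

```text
t 11.0 tcp [ 0.5677 -0.1451  0.1907] h 91.2 tilt -1.0 F [-1.6  0.6 -0.8] gap 0.51 ff 35.9 OFF [-0.49 -0.41  4.86] YAW 0.3
```

Call:
carry_out --fingers '[4, 4, 4, 4, 4, 4, 5.8, 5.8, 5.8, 5.8, 5.8, 5.8]' --pt "-0.4 -0.4 1.5" --pt "0 0 1.5" --pt "0 0 1" --pt "0 0 0.6" --pt "0 0 0.4" --pt "0 0 0" --pt "0 0 0" --pt "0 0 0" --pt "0 0 0" --pt "0 0 -3" --pt "0 0 -5" --pt "0 -2 -5" --yaw '[0, 0, 0, 0, 0, 0, 0, 0, 0, 0, 0, 0]'

```text
clock: 12.2
tool_pos: [0.5745, -0.1676, 0.2722]
ee_rot: [-0.011, 1.0, 0.001, -0.0]
wrist_force: [0.9, 0.8, -0.1]
finger_gap: 0.678
finger_force: 0.0
```

Call:
carry_out --fingers '[5.8, 5.8, 5.8, 5.8, 5.8, 5.8, 5.8]' --pt "0.3 -4 0" --pt "0.3 -4 0" --pt "0.3 -4 0" --pt "0.3 -4 0" --pt "0.3 -4 0" --pt "0 -3 0" --pt "0 0 0" --yaw '[0, 0, 0, 0, 0, 0, 0]'

```text
clock: 12.9
tool_pos: [0.561, -0.4059, 0.2706]
ee_rot: [-0.006, 1.0, -0.002, -0.001]
wrist_force: [0.8, -0.1, -0.4]
finger_gap: 0.68
finger_force: 0.0
```

```bash
python3 - <<'E'
from pots import *
pots('wrist','w3.png')
need([.5557,-.4505,.034],90.9)
E
```

```text
wrist orange [278. 111.] 1096 top mean [ 0.4816 -0.4608  0.0572] circ [ 481.6 -461. ] 22.0
wrist orange [287. 173.] 955 top mean [ 0.5555 -0.4515  0.0575] circ [ 556.1 -451.8] 21.8
wrist orange [588. 214.] 1722 top mean [ 0.572 -0.154  0.163] circ [ 573.1 -152. ] 23.0
wrist orange [541. 289.] 259 top mean [ 0.6939 -0.1276  0.1021] circ [ 694.5 -126. ] 12.7
t 12.9 tcp [ 0.5621 -0.4031  0.2704] h 90.8 tilt -1.0 F [ 0.4  0.2 -1. ] gap 0.68 ff 0.0 OFF [ 0.7  -4.71 23.65] YAW -0.1
```

Call:
carry_out --fingers '[5.8, 5.8, 5.8, 5.8, 5.8, 5.8, 5.8, 5.8, 4, 4, 4, 4]' --pt "0.3 -2.5 2" --pt "0.3 -2.4 4.5" --pt "0 0 5" --pt "0 0 5" --pt "0 0 4" --pt "0 0 2.2" --pt "0 0 1" --pt "0 0 0" --pt "0 0 0" --pt "0 0 0" --pt "0 0 0" --pt "0 0 0" --yaw '[0, 0, 0, 0, 0, 0, 0, 0, 0, 0, 0, 0]'

```text
clock: 14.15
tool_pos: [0.5593, -0.4495, 0.0364]
ee_rot: [-0.009, 1.0, -0.001, 0.001]
wrist_force: [0.1, 0.2, 5.8]
finger_gap: 0.51
finger_force: 36.2
```

Call:
carry_out --fingers '[4, 4, 4, 4, 4, 4, 4]' --pt "0 0 -1" --pt "0 0 -3" --pt "0 0 -5" --pt "0 0 -5" --pt "0 0 -4" --pt "0 0 -2" --pt "0 0 0" --yaw '[0, 0, 0, 0, 0, 0, 0]'

```text
clock: 14.85
tool_pos: [0.5592, -0.4504, 0.2395]
ee_rot: [-0.009, 1.0, -0.002, 0.003]
wrist_force: [0.4, -0.1, -0.6]
finger_gap: 0.514
finger_force: 35.9
```

```bash
python3 - <<'E'
from h import *
need([.5224,-.150,.2],90.9)
E
```

```text
t 14.8 tcp [ 0.5592 -0.4504  0.2395] h 91.0 tilt -1.0 F [ 0.4 -0.1 -0.6] gap 0.51 ff 35.9 OFF [ 3.23 30.11  3.81] YAW 0.1
```

Call:
carry_out --fingers '[4, 4, 4, 4, 4, 4, 4, 4, 4, 4, 4, 4]' --pt "0.3 2 0" --pt "0.3 3 0" --pt "0.3 4 0" --pt "0.3 4.5 0" --pt "0.3 4.5 0" --pt "0.3 4 0" --pt "0.3 3.5 0" --pt "0.3 2.5 1" --pt "0.3 1.6 1.3" --pt "0.2 0.4 1.5" --pt "0 0 0" --pt "0 0 0" --yaw '[0, 0, 0, 0, 0, 0, 0, 0, 0, 0, 0, 0]'

```text
clock: 16.05
tool_pos: [0.5234, -0.1499, 0.1961]
ee_rot: [-0.009, 1.0, -0.0, -0.001]
wrist_force: [-1.0, 0.1, -0.2]
finger_gap: 0.514
finger_force: 36.0
```

```bash
python3 - <<'E'
from h import *
need([.5249,-.150,.1435],90.9)
E
```

```text
t 16.1 tcp [ 0.5234 -0.1499  0.1961] h 91.0 tilt -1.0 F [-1.   0.1 -0.2] gap 0.51 ff 36.0 OFF [-0.15 -0.01  5.26] YAW 0.1
```

Call:
carry_out --fingers '[4, 4, 4, 4, 4, 4, 5.8, 5.8, 5.8, 5.8, 5.8, 5.8]' --pt "-0.1 0 1.5" --pt "0 0 1.5" --pt "0 0 1.3" --pt "0 0 0.6" --pt "0 0 0.4" --pt "0 0 0" --pt "0 0 0" --pt "0 0 0" --pt "0 0 0" --pt "0 0 -3" --pt "0 0 -5" --pt "0 -2 -5" --yaw '[0, 0, 0, 0, 0, 0, 0, 0, 0, 0, 0, 0]'

```text
clock: 17.25
tool_pos: [0.5254, -0.1659, 0.2716]
ee_rot: [-0.011, 1.0, 0.001, -0.0]
wrist_force: [2.4, 0.4, -0.3]
finger_gap: 0.68
finger_force: 0.0
```

Call:
carry_out --fingers '[5.8, 5.8, 5.8, 5.8, 5.8, 5.8, 5.8]' --pt "0.5 -4 0" --pt "0.5 -4 0" --pt "0.5 -4 0" --pt "0.5 -4 0" --pt "0.5 -4 0" --pt "0.5 -4 0" --pt "0 0 0" --yaw '[0, 0, 0, 0, 0, 0, 0]'

```text
clock: 17.95
tool_pos: [0.4964, -0.415, 0.2702]
ee_rot: [-0.005, 1.0, -0.002, -0.001]
wrist_force: [0.3, -0.6, -0.6]
finger_gap: 0.68
finger_force: 0.0
```

```bash
python3 - <<'E'
from pots import *
pots('wrist','w4.png')
need([.4817,-.461,.034],90.9)
E
```

```text
wrist orange [287. 165.] 971 top mean [ 0.481  -0.4608  0.0574] circ [ 481.6 -461.1] 21.8
wrist orange [598. 228.] 1460 top mean [ 0.5204 -0.152   0.1631] circ [ 521.6 -150.3] 22.9
wrist orange [583. 275.] 1277 top mean [ 0.5714 -0.1537  0.1632] circ [ 572.4 -152. ] 22.6
t 18.0 tcp [ 0.4978 -0.4118  0.2699] h 90.7 tilt -1.0 F [0.  1.2 0.5] gap 0.68 ff 0.0 OFF [ 1.66 -4.86 23.6 ] YAW -0.2
```

Call:
carry_out --fingers '[5.5, 5.5, 5.5, 5.5, 5.5, 5.5, 5.5, 5.5, 4, 4, 4, 4]' --pt "0.8 -2.4 2" --pt "0.9 -2.4 4.5" --pt "0 0 5" --pt "0 0 5" --pt "0 0 4" --pt "0 0 2.2" --pt "0 0 1" --pt "0 0 0" --pt "0 0 0" --pt "0 0 0" --pt "0 0 0" --pt "0 0 0" --yaw '[0, 0, 0, 0, 0, 0, 0, 0, 0, 0, 0, 0]'

```text
clock: 19.2
tool_pos: [0.4917, -0.4506, 0.0422]
ee_rot: [-0.012, 1.0, 0.003, 0.006]
wrist_force: [0.2, 20.4, 52.6]
finger_gap: 0.611
finger_force: 36.1
```

Call:
carry_out --fingers '[4, 4, 4, 4, 4, 4, 4]' --pt "0 0 -1" --pt "0 0 -3" --pt "0 0 -5" --pt "0 0 -5" --pt "0 0 -4" --pt "0 0 -2" --pt "0 0 0" --yaw '[0, 0, 0, 0, 0, 0, 0]'

```text
clock: 19.9
tool_pos: [0.4858, -0.4559, 0.2387]
ee_rot: [-0.01, 1.0, -0.002, 0.003]
wrist_force: [0.7, -0.6, -1.4]
finger_gap: 0.582
finger_force: 33.4
```

```bash
python3 - <<'E'
from h import *
need([.4724,-.151,.2],90.9)
E
```

```text
t 19.9 tcp [ 0.4858 -0.4559  0.2387] h 91.1 tilt -1.0 F [ 0.7 -0.6 -1.4] gap 0.58 ff 33.4 OFF [ 0.88 30.52  3.77] YAW 0.2
```

The grip opening (0.58) is wrong for an upright pot, so I take a look.

```bash
python3 - <<'E'
from pots import *
im,d,c,P=pots('wrist','w5.png')
im2,d2,c2=grab('scene')
a=cv2.resize(im2[230:340,170:330],(640,440),interpolation=2)
cv2.imwrite('pics/w5c.png',np.hstack([cv2.resize(im[60:400,160:560],(400,340)),a[:340,:400]])[:,:,::-1])
E
```

```text
wrist orange [317. 252.] 6025 top mean [ 0.4767 -0.4501  0.2595] circ [ 478.8 -454.7] 18.8
wrist orange [636. 265.] 28 top mean [ 0.5364 -0.1661  0.1552] circ [ 536.5 -166.5] 4.3
wrist orange [632. 308.] 476 top mean [ 0.5757 -0.165   0.163 ] circ [ 574.1 -159.4] 20.5
wrist orange [584. 351.] 15 top mean [ 0.471  -0.3907  0.3194] circ [ 471.  -390.7] 1.3
```

View pics/w5c.png

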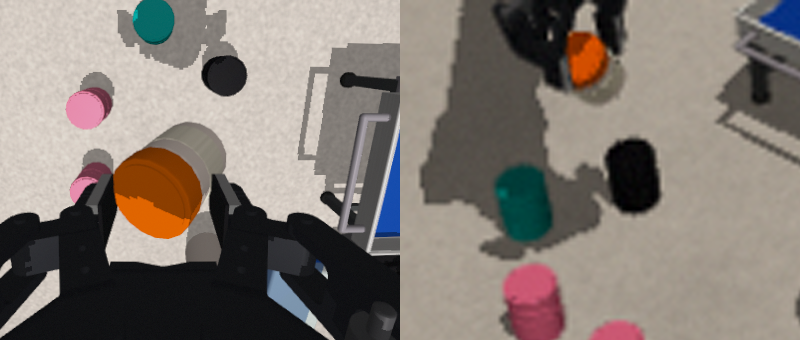

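The pot is held tilted, with its cap leaning toward −y; a finger must have come down on it after it was knocked. I set it back on clear bench and let it right itself.

Call:
carry_out --fingers '[4, 4, 4, 4, 4, 4, 4, 4, 4, 4, 4]' --pt "-1 1 0" --pt "-1 1 3" --pt "-1 1 4" --pt "0 1 4" --pt "0 0 4" --pt "0 0 2" --pt "0 0 0.8" --pt "0 0 0.6" --pt "0 0 0.4" --pt "0 0 0.2" --pt "0 0 0" --yaw '[0, 0, 0, 0, 0, 0, 0, 0, 0, 0, 0]'

```text
clock: 21.1
tool_pos: [0.5143, -0.4156, 0.0463]
ee_rot: [-0.009, 1.0, -0.0, 0.001]
wrist_force: [0.2, 2.4, 4.7]
finger_gap: 0.584
finger_force: 35.3
```

```bash
python3 - <<'E'
from pots import *
need([.52,-.42,.046],90.9)
im2,d2,c2=grab('scene')
im,d,c=grab('wrist')
a=cv2.resize(im2[250:330,200:280],(400,400),interpolation=2)
cv2.imwrite('pics/w6c.png',np.hstack([cv2.resize(im[0:400,120:520],(400,400)),a])[:,:,::-1])
E
```

```text
t 21.1 tcp [ 0.5143 -0.4156  0.0463] h 91.0 tilt -1.0 F [0.2 2.4 4.7] gap 0.58 ff 35.3 OFF [-0.57 -0.45  0.03] YAW 0.1
```

View pics/w6c.png

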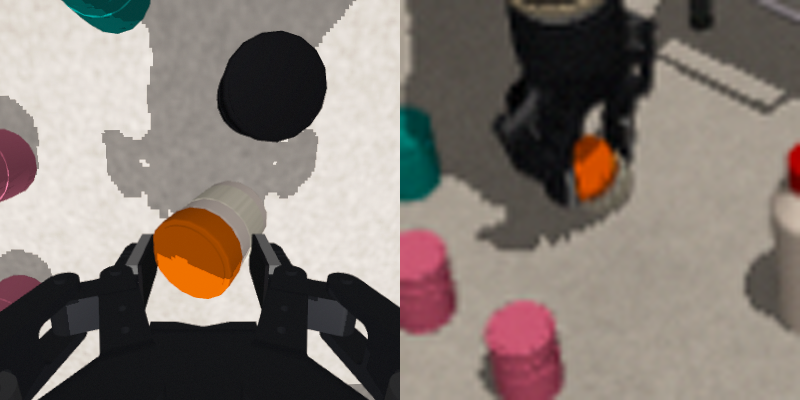

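The crop shows the pot leaning toward +x/−y, its cap at (200,250) left of its base at (240,205). I'll measure the tilt from the depth.

```bash
cat > tilt.py <<'E'
from h import *
def tilt(n='scene'):
    im,d,c=grab(n); P=cloud(d,c); hsv=cv2.cvtColor(im,cv2.COLOR_RGB2HSV)
    m=(cv2.inRange(hsv,(3,170,60),(18,255,255))>0)&(d>0)&(P[...,1]<-.3)&(P[...,1]>-.6)&(P[...,2]<.12)
    q=P[m]; best=(0,)
    rng=np.random.default_rng(0)
    for _ in range(400):
        a,b,e=q[rng.choice(len(q),3,False)]; nn=np.cross(b-a,e-a); l=np.linalg.norm(nn)
        if l<1e-6: continue
        nn/=l; k=abs((q-a)@nn)<.0015
        if k.sum()>best[0]: best=(k.sum(),nn*np.sign(nn[2]),q[k].mean(0))
    print(n,len(q),best[0],'normal',best[1].round(3),'tilt',np.degrees(np.arccos(best[1][2])).round(1),'centre',best[2].round(4),'zmin/max',q[:,2].min().round(3),q[:,2].max().round(3))
E
python3 -c "
from tilt import *
tilt('wrist'); tilt('scene')"
```

```text
wrist 6034 4449 normal [ 0.151 -0.445  0.883] tilt 28.1 centre [ 0.5089 -0.4209  0.0615] zmin/max -0.0 0.072
scene 303 37 normal [-0.219 -0.693  0.687] tilt 46.6 centre [ 0.0069 -0.4597 -0.1475] zmin/max -0.763 0.104
```

Call:
carry_out --fingers '[5, 5.1, 5.2, 5.3, 5.4, 5.5, 5.7, 5.9, 6.1, 6.4, 6.7, 7]' --pt "0 0 0.1" --pt "0 0 0" --pt "0 0 0" --pt "0 0 0" --pt "0 0 0" --pt "0 0 0" --pt "0 0 0" --pt "0 0 0" --pt "0 0 0" --pt "0 0 0" --pt "0 0 0" --pt "0 0 0" --yaw '[0, 0, 0, 0, 0, 0, 0, 0, 0, 0, 0, 0]' --force 20

```text
clock: 22.5
tool_pos: [0.513, -0.4155, 0.0434]
ee_rot: [-0.009, 1.0, 0.0, -0.0]
wrist_force: [-0.5, -0.5, -0.7]
finger_gap: 0.817
finger_force: 0.1
```

```bash
python3 -c "
from tilt import *
tilt('wrist'); need([.52,-.42,.034],90.9)"
```

```text
wrist 7001 6170 normal [-0.002 -0.187  0.982] tilt 10.8 centre [ 0.501  -0.4051  0.0603] zmin/max 0.044 0.065
t 22.6 tcp [ 0.513  -0.4156  0.0435] h 91.0 tilt -1.0 F [0.6 0.1 0.3] gap 0.82 ff 0.1 OFF [-0.7  -0.45  0.95] YAW 0.1
```

Call:
carry_out --fingers '[7.3, 7.6, 8, 8.5, 8.5, 8.5, 8.5]' --pt "0 0.3 0" --pt "0 0.3 0" --pt "0 0.3 0" --pt "0 0 0" --pt "0 0 0" --pt "0 0 0" --pt "0 0 0" --yaw '[0, 0, 0, 0, 0, 0, 0]'

```text
clock: 23.25
tool_pos: [0.5128, -0.4067, 0.0435]
ee_rot: [-0.009, 1.0, -0.0, 0.0]
wrist_force: [0.1, -0.4, 0.1]
finger_gap: 0.991
finger_force: 0.0
```

```bash
python3 -c "
from tilt import *
tilt('wrist'); need([.501,-.403,.034],90.9)"
```

```text
wrist 6674 5910 normal [-0.009 -0.002  1.   ] tilt 0.5 centre [ 0.5015 -0.3952  0.0572] zmin/max 0.038 0.06
t 23.3 tcp [ 0.5128 -0.4067  0.0435] h 91.0 tilt -1.0 F [ 0.  -0.8 -0.2] gap 1.0 ff 0.0 OFF [1.17 0.39 0.95] YAW 0.1
```

The pot stands upright again at (0.5015, −0.395). I re-centre and grip it.

Call:
carry_out --fingers '[8.5, 8.5, 8.5, 6, 4, 4, 4, 4, 4, 4, 4, 4]' --pt "0.6 0.6 0" --pt "0.6 0.6 0.4" --pt "0 0 0.4" --pt "0 0 0" --pt "0 0 0" --pt "0 0 0" --pt "0 0 0" --pt "0 0 0" --pt "0 0 0" --pt "0 0 -1" --pt "0 0 -3" --pt "0 0 -3" --yaw '[0, 0, 0, 0, 0, 0, 0, 0, 0, 0, 0, 0]' --force 35

```text
clock: 24.5
tool_pos: [0.5, -0.3944, 0.106]
ee_rot: [-0.009, 1.0, 0.001, -0.001]
wrist_force: [0.8, -1.2, -0.3]
finger_gap: 0.511
finger_force: 35.9
```

Call:
carry_out --fingers '[4, 4, 4, 4, 4]' --pt "0 0 -5" --pt "0 0 -5" --pt "0 0 -3" --pt "0 0 0" --pt "0 0 0" --yaw '[0, 0, 0, 0, 0]'

```text
clock: 25.0
tool_pos: [0.5007, -0.3946, 0.2364]
ee_rot: [-0.009, 1.0, -0.0, 0.001]
wrist_force: [0.5, 0.2, -1.6]
finger_gap: 0.513
finger_force: 35.9
```

```bash
python3 - <<'E'
from pots import *
pots('wrist')
need([.4704,-.151,.2],90.9)
E
```

```text
wrist orange [608. 237.] 2086 top mean [ 0.5203 -0.1524  0.1631] circ [ 521.8 -150.8] 22.8
wrist orange [323. 272.] 7117 top mean [ 0.5005 -0.3943  0.2578] circ [ 502.4 -394.5] 22.6
wrist orange [591. 289.] 1795 top mean [ 0.5709 -0.1541  0.1631] circ [ 571.7 -152.3] 23.3
t 25.1 tcp [ 0.5003 -0.3942  0.2351] h 91.0 tilt -1.0 F [ 0.2  0.8 -0.3] gap 0.52 ff 35.9 OFF [ 2.6  24.36  3.53] YAW 0.1
```

Call:
carry_out --fingers '[4, 4, 4, 4, 4, 4, 4, 4, 4, 4, 4]' --pt "0.3 1.5 0" --pt "0.3 2.7 0" --pt "0.3 4 0" --pt "0.3 4.2 0" --pt "0.3 4.2 0" --pt "0.3 3.5 0" --pt "0.3 2.5 1" --pt "0.3 1.2 1.5" --pt "0.2 0.6 1.5" --pt "0 0 0" --pt "0 0 0" --yaw '[0, 0, 0, 0, 0, 0, 0, 0, 0, 0, 0]'

```text
clock: 26.15
tool_pos: [0.4698, -0.1514, 0.1949]
ee_rot: [-0.009, 1.0, -0.0, -0.001]
wrist_force: [0.2, -0.6, -0.6]
finger_gap: 0.511
finger_force: 35.9
```

```bash
python3 - <<'E'
from h import *
need([.4705,-.151,.1415],90.9)
E
```

```text
t 26.1 tcp [ 0.4698 -0.1514  0.1949] h 91.0 tilt -1.0 F [ 0.2 -0.6 -0.6] gap 0.51 ff 35.9 OFF [-0.09  0.04  5.34] YAW 0.1
```

Call:
carry_out --fingers '[4, 4, 4, 4, 4, 4, 5.8, 5.8, 5.8, 5.8, 5.8, 5.8]' --pt "0 0 1.5" --pt "0 0 1.5" --pt "0 0 1.3" --pt "0 0 0.6" --pt "0 0 0.4" --pt "0 0 0" --pt "0 0 0" --pt "0 0 0" --pt "0 0 0" --pt "0 0 -3" --pt "0 0 -5" --pt "0 -2 -5" --yaw '[0, 0, 0, 0, 0, 0, 0, 0, 0, 0, 0, 0]'

```text
clock: 27.35
tool_pos: [0.4705, -0.168, 0.2706]
ee_rot: [-0.01, 1.0, 0.0, -0.0]
wrist_force: [1.5, 0.1, -0.2]
finger_gap: 0.678
finger_force: 0.0
```

Call:
carry_out --fingers '[5, 4, 4, 4, 4, 4]' --pt "-1.2 -2.3 -1" --pt "-1.2 -2.3 -1" --pt "-1.2 -2.3 -1" --pt "-1.2 -2.3 -1" --pt "0 0 0" --pt "0 0 0" --yaw '[0, 0, 0, 0, 0, 0]'

```text
clock: 27.95
tool_pos: [0.52, -0.2611, 0.3087]
ee_rot: [-0.008, 1.0, 0.0, -0.0]
wrist_force: [0.1, 0.5, -0.7]
finger_gap: 0.47
finger_force: 0.0
```

```bash
python3 - <<'E'
from pots import *
im,d,c,P=pots('wrist','w7.png'); np.savez('w7.npz',im=im,d=d,P=P)
v,u=np.mgrid[0:400,0:640]
k=(d>0)&(P[...,1]<-.25)&(P[...,1]>-.29)&(P[...,2]>.1)&(P[...,2]<.13)&(P[...,0]>.4)&(P[...,0]<.64)
q=P[k]; print('bar',len(q),cv2.minAreaRect((q[:,:2]*1000).astype(np.float32)),np.percentile(q[:,2],[5,50,95]).round(4))
q=P[k&(abs(P[...,0]-.521)<.04)];print(np.percentile(q,[2,50,98],axis=0).round(4).tolist())
need([.521,-.266,.106],90.9)
E
```

```text
wrist orange [432. 145.] 1630 top mean [ 0.4722 -0.1527  0.1631] circ [ 472.4 -152. ] 22.2
wrist orange [479. 199.] 1472 top mean [ 0.5278 -0.0956  0.1631] circ [528.6 -94.2] 22.4
wrist orange [422. 237.] 1335 top mean [ 0.5716 -0.1525  0.1631] circ [ 572.8 -151.7] 22.5
bar 879 ((524.3084716796875, -259.9648742675781), (126.2907943725586, 20.345266342163086), 0.5967389941215515) [0.1177 0.1199 0.1215]
[[0.4824, -0.2704, 0.1174], [0.5196, -0.2666, 0.1199], [0.5592, -0.2626, 0.1217]]
t 28.0 tcp [ 0.5199 -0.2604  0.3085] h 91.0 tilt -1.0 F [-0.7  0.4 -0.1] gap 0.47 ff 0.0 OFF [-0.12 -0.58 20.25] YAW 0.1
```

View pics/w7.png

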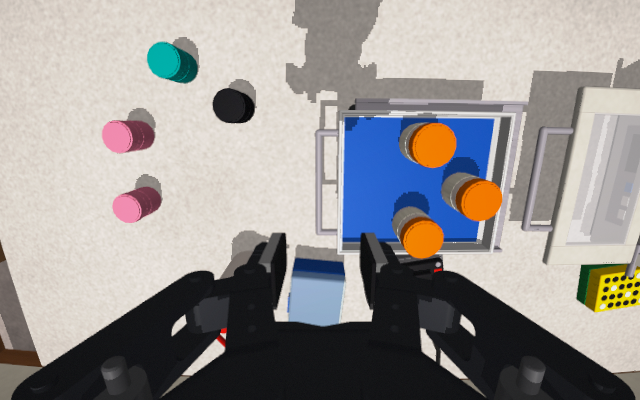

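The view shows all three pots upright in the tray at (432,145), (479,199) and (422,237). The middle one was nudged forward but is still upright and the load is balanced, so I leave it. I will push the bar with the fingers spread along x, which needs a 90° turn.

```bash
python3 -c "
from h import *
print(manip.observe()['joint_pos'].round(2)); need([.521,-.31,.112],0.9)"
```

```text
[-0.02  0.3   0.52  1.64 -0.16  1.25  2.12]
t 28.0 tcp [ 0.5199 -0.2604  0.3085] h 91.0 tilt -1.0 F [-0.7  0.4 -0.1] gap 0.47 ff 0.0 OFF [ 4.98 -0.05 19.64] YAW -89.9
```

Call:
carry_out --fingers '[4, 4, 4, 4, 4, 4, 4, 4, 4, 4, 4, 4]' --pt "-0.1 -5 0" --pt "0 0 0" --pt "0 0 0" --pt "0 0 0" --pt "0 0 0" --pt "0 0 0" --pt "0 0 0" --pt "0 0 0" --pt "0 0 0" --pt "0 0 0" --pt "0 0 0" --pt "0 0 0" --yaw '[0, -8.2, -8.2, -8.2, -8.2, -8.2, -8.2, -8.2, -8.2, -8.2, -8.2, -8.2]'

```text
clock: 29.2
tool_pos: [0.518, -0.3036, 0.2849]
ee_rot: [-0.563, 0.826, 0.022, -0.022]
wrist_force: [0.5, 1.0, -3.1]
finger_gap: 0.464
finger_force: 0.0
```

```bash
python3 -c "
from h import *
print(manip.observe()['joint_pos'].round(2)); need([.521,-.305,.112],0.9)"
```

```text
[ 1.08  0.54 -0.96  1.5   0.44  1.39  2.85]
t 29.2 tcp [ 0.518  -0.3036  0.2849] h 158.5 tilt -0.9981 F [ 0.5  1.  -3.1] gap 0.46 ff 0.0 OFF [ 0.35 -1.34 17.24] YAW -22.4
```

Call:
carry_out --fingers '[4, 4, 4, 4, 4, 4, 4, 4, 4, 4, 4, 4]' --pt "0 0 -1" --pt "0 0 -1" --pt "0 0 0" --pt "0 0 0" --pt "0 0 0" --pt "0 0 0" --pt "0 0 0" --pt "0 0 0" --pt "0 0 0" --pt "0 0 0" --pt "0 0 0" --pt "0 0 0" --yaw '[4, 8.2, 8.2, 8.2, 8.2, 8.2, 8.2, 8.2, 8.2, 8.2, 8.2, 8.2]'

```text
clock: 30.4
tool_pos: [0.5192, -0.3038, 0.304]
ee_rot: [0.226, 0.974, -0.001, -0.032]
wrist_force: [-1.2, 0.6, 0.8]
finger_gap: 0.474
finger_force: 0.0
```

```bash
python3 -c "
from h import *
print(manip.observe()['joint_pos'].round(2)); need([.521,-.305,.112],0.9)"
```

```text
[ 0.86  0.43 -0.6   1.49  0.25  1.37  1.35]
t 30.4 tcp [ 0.5192 -0.3038  0.304 ] h 63.9 tilt -0.998 F [-1.2  0.6  0.8] gap 0.47 ff 0.0 OFF [-0.38  1.36 19.15] YAW 63.0
```

Call:
carry_out --fingers '[4, 4, 4, 4, 4, 4, 4, 4, 4, 4, 4]' --pt "0 0 0" --pt "0 0 0" --pt "0 0 0" --pt "0 0 0" --pt "0 0 0" --pt "0 0 0" --pt "0 0 0" --pt "0 0 0" --pt "0 0 0" --pt "0 0 0" --pt "0 0 0" --yaw '[8, 8, 8, 8, 8, 8, 8, 7, 0, 0, 0]'

```text
clock: 31.5
tool_pos: [0.5194, -0.3048, 0.3041]
ee_rot: [0.699, 0.715, -0.017, -0.026]
wrist_force: [0.5, -0.5, -0.6]
finger_gap: 0.468
finger_force: 0.0
```

```bash
python3 -c "
from h import *
s=manip.observe();print(s['joint_pos'].round(2),R.from_quat(s['ee_rot']).as_matrix().round(3).tolist()); need([.521,-.305,.112],0.9)"
```

```text
[ 0.72  0.39 -0.39  1.49  0.16  1.35  0.34] [[-0.022, 0.998, -0.061], [1.0, 0.022, 0.013], [0.014, -0.061, -0.998]]
t 31.5 tcp [ 0.5194 -0.3048  0.3041] h 1.3 tilt -0.998 F [ 0.5 -0.5 -0.6] gap 0.47 ff 0.0 OFF [-0.29  1.33 19.17] YAW 0.4
```

Call:
carry_out --fingers '[4, 4, 4, 4, 4, 4, 4, 4]' --pt "-0.1 0.5 4" --pt "-0.1 0.5 4" --pt "-0.1 0.3 4" --pt "0 0 4" --pt "0 0 2" --pt "0 0 1" --pt "0 0 0" --pt "0 0 0" --yaw '[0.4, 0, 0, 0, 0, 0, 0, 0]'

```text
clock: 32.3
tool_pos: [0.5217, -0.3059, 0.1148]
ee_rot: [0.702, 0.711, -0.017, -0.025]
wrist_force: [-0.1, 0.4, 0.2]
finger_gap: 0.472
finger_force: 0.0
```

```bash
python3 -c "
from h import *
im,d,c=grab('wrist','w8.png'); need([.5215,-.285,.114],0.9)"
```

```text
t 32.4 tcp [ 0.5219 -0.3061  0.1153] h 0.7 tilt -0.9982 F [-0.1  0.7  0. ] gap 0.47 ff 0.0 OFF [2.1  0.   0.15] YAW -0.2
```

View pics/w8.png

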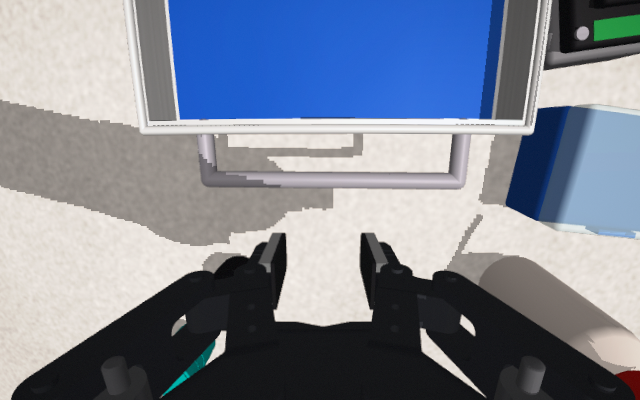

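The view shows the bar at (333,180), with the pads behind it and centred. I push slowly.

Call:
carry_out --fingers '[4, 4, 4, 4, 4, 4, 4, 4, 4, 4, 4, 4]' --pt "0.8 0 0.1" --pt "0.8 0 0" --pt "0.6 0 0.1" --pt "0.3 0 0" --pt "0.3 0 0" --pt "0.5 0 0" --pt "0.7 0 0" --pt "0.9 0 0" --pt "1 0 0" --pt "1 0 0" --pt "1 0 0" --pt "1 0 0" --yaw '[0, 0, 0, 0, 0, 0, 0, 0, 0, 0, 0, 0]'

```text
clock: 33.55
tool_pos: [0.5195, -0.2154, 0.1127]
ee_rot: [0.702, 0.711, -0.017, -0.027]
wrist_force: [0.2, -2.3, -2.1]
finger_gap: 0.472
finger_force: 1.5
```

```bash
python3 -c "
from h import *
im,d,c=grab('wrist');P=cloud(d,c);T=manip.observe()['tool_pos'];need([.518,.19,.112],0.9)
k=(d>0)&(P[...,2]>.105)&(P[...,2]<.128)&(P[...,1]>T[1])&(P[...,1]<T[1]+.03)&(abs(P[...,0]-.521)<.055)
q=P[k]
for x0 in(.48,.50,.52,.54,.56):
    w=q[abs(q[:,0]-x0)<.006];print(x0,len(w),w.mean(0).round(4) if len(w) else '')"
```

```text
t 33.6 tcp [ 0.5197 -0.2131  0.1128] h 0.8 tilt -0.998 F [-1.  -1.4 -1.2] gap 0.47 ff 1.4 OFF [40.3   0.46  0.67] YAW -0.1
0.48 370 [ 0.48   -0.1995  0.1193]
0.5 554 [ 0.4992 -0.2019  0.1199]
0.52 404 [ 0.5201 -0.1994  0.1194]
0.54 614 [ 0.5404 -0.2016  0.12  ]
0.56 420 [ 0.5602 -0.1986  0.1194]
```

Call:
carry_out --fingers '[4, 4, 4, 4, 4, 4, 4, 4, 4, 4, 4, 4]' --pt "0.5 0 0" --pt "0.8 0 0" --pt "1 0 0.1" --pt "1 0 0" --pt "1 0 0" --pt "1 0 0" --pt "1 0 0" --pt "1 0 0" --pt "1 0 0.1" --pt "1 0 0" --pt "1 0 0" --pt "1 0 0" --yaw '[0, 0, 0, 0, 0, 0, 0, 0, 0, 0, 0, 0]'

```text
clock: 34.8
tool_pos: [0.5182, -0.1027, 0.1124]
ee_rot: [0.703, 0.711, -0.017, -0.026]
wrist_force: [0.1, -3.7, -1.4]
finger_gap: 0.468
finger_force: 1.8
```

```bash
cat > bar.py <<'E'
from h import *
def bar():
    im,d,c=grab('wrist');P=cloud(d,c);T=manip.observe()['tool_pos'];need([.5165,.192,.112],0.9)
    k=(d>0)&(P[...,2]>.1)&(P[...,2]<.128)&(P[...,1]>T[1])&(P[...,1]<T[1]+.03)&(abs(P[...,0]-.521)<.055)
    q=P[k]
    for x0 in(.48,.52,.56):
        w=q[abs(q[:,0]-x0)<.006];print(x0,len(w),w.mean(0).round(4) if len(w) else '')
    k=(d>0)&(P[...,2]>.12)&(P[...,2]<.135)&(P[...,1]>T[1]+.03)
    q=P[k]; print('rim z by y',[(round(y,2),np.median(q[abs(q[:,1]-y)<.01][:,2]).round(4)) for y in np.arange(T[1]+.04,T[1]+.24,.02) if (abs(q[:,1]-y)<.01).sum()>20])
E
python3 -c "
from bar import *
bar()"
```

```text
t 34.9 tcp [ 0.5182 -0.1003  0.1124] h 0.8 tilt -0.998 F [-0.7 -0.8 -0.8] gap 0.47 ff 1.2 OFF [29.22  0.29  0.47] YAW -0.1
0.48 1096 [ 0.4802 -0.0842  0.1091]
0.52 1136 [ 0.5201 -0.0838  0.1087]
0.56 1211 [ 0.56   -0.0836  0.1086]
rim z by y [(np.float64(-0.06), np.float64(0.1295)), (np.float64(-0.04), np.float64(0.1283)), (np.float64(-0.02), np.float64(0.128)), (np.float64(-0.0), np.float64(0.1278)), (np.float64(0.02), np.float64(0.1237))]
```

Call:
carry_out --fingers '[4, 4, 4, 4, 4, 4, 4, 4, 4, 4, 4, 4]' --pt "0.5 0 0" --pt "0.8 0 0" --pt "1 0 0.1" --pt "1 0 0" --pt "1 0 0" --pt "1 0 0" --pt "1 0 0" --pt "1 0 0" --pt "1 0 0.1" --pt "1 0 0" --pt "1 0 0" --pt "1 0 0" --yaw '[0, 0, 0, 0, 0, 0, 0, 0, 0, 0, 0, 0]'

```text
clock: 36.05
tool_pos: [0.5169, 0.0102, 0.1119]
ee_rot: [0.703, 0.711, -0.017, -0.026]
wrist_force: [0.4, -3.7, -1.2]
finger_gap: 0.47
finger_force: 1.7
```

```bash
python3 -c "
from bar import *
bar()"
```

```text
t 36.1 tcp [0.5168 0.0126 0.1121] h 0.8 tilt -0.998 F [-0.7  0.2 -1. ] gap 0.47 ff 1.1 OFF [17.93  0.25  0.26] YAW -0.1
0.48 438 [0.4808 0.0249 0.1184]
0.52 387 [0.52   0.0262 0.1179]
0.56 402 [0.56   0.027  0.1179]
rim z by y [(np.float64(0.05), np.float64(0.1277)), (np.float64(0.07), np.float64(0.127)), (np.float64(0.09), np.float64(0.1269)), (np.float64(0.11), np.float64(0.1271)), (np.float64(0.13), np.float64(0.1235))]
```

Call:
carry_out --fingers '[4, 4, 4, 4, 4, 4, 4, 4, 4, 4, 4, 4]' --pt "0.5 0 0" --pt "0.8 0 0" --pt "1 0 0.1" --pt "1 0 0" --pt "1 0 0" --pt "1 0 0" --pt "1 0 0" --pt "1 0 0.1" --pt "1 0 0" --pt "1 0 0" --pt "1 0 0" --pt "0.8 0 0" --yaw '[0, 0, 0, 0, 0, 0, 0, 0, 0, 0, 0, 0]'

```text
clock: 37.3
tool_pos: [0.5152, 0.1217, 0.1112]
ee_rot: [0.702, 0.711, -0.017, -0.027]
wrist_force: [-0.4, -2.4, -1.5]
finger_gap: 0.472
finger_force: 1.5
```

```bash
python3 -c "
from bar import *
bar()"
```

```text
t 37.4 tcp [0.5152 0.1232 0.1115] h 0.8 tilt -0.998 F [-0.2 -2.  -1.2] gap 0.47 ff 1.1 OFF [6.88 0.23 0.03] YAW -0.1
0.48 1012 [0.4804 0.139  0.1095]
0.52 1011 [0.52   0.14   0.1077]
0.56 1044 [0.56   0.1403 0.1077]
rim z by y [(np.float64(0.16), np.float64(0.1279)), (np.float64(0.18), np.float64(0.1269)), (np.float64(0.2), np.float64(0.127)), (np.float64(0.22), np.float64(0.1273)), (np.float64(0.24), np.float64(0.1247))]
```

Call:
carry_out --fingers '[4, 4, 4, 4, 4, 4, 4, 4, 4, 4]' --pt "0.5 0 0" --pt "0.8 0 0" --pt "1 0 0" --pt "1 0 0" --pt "1 0 0" --pt "1 0 0" --pt "0.8 0 0" --pt "0.5 0 0" --pt "0.3 0 0" --pt "0 0 0" --yaw '[0, 0, 0, 0, 0, 0, 0, 0, 0, 0]'

```text
clock: 38.35
tool_pos: [0.5149, 0.1902, 0.1125]
ee_rot: [0.702, 0.711, -0.017, -0.026]
wrist_force: [0.2, 0.9, -0.0]
finger_gap: 0.468
finger_force: 0.0
```

```bash
python3 -c "
from bar import *
bar()
grab('wrist','w9.png')"
```

```text
t 38.4 tcp [0.515  0.1901 0.1127] h 0.7 tilt -0.9981 F [0.3 0.8 0.6] gap 0.47 ff 0.0 OFF [0.19 0.15 0.06] YAW -0.2
0.48 664 [0.4808 0.2066 0.1124]
0.52 643 [0.52  0.209 0.11 ]
0.56 632 [0.56   0.2095 0.1104]
rim z by y [(np.float64(0.23), np.float64(0.1265)), (np.float64(0.25), np.float64(0.127))]
```

View pics/w9.png

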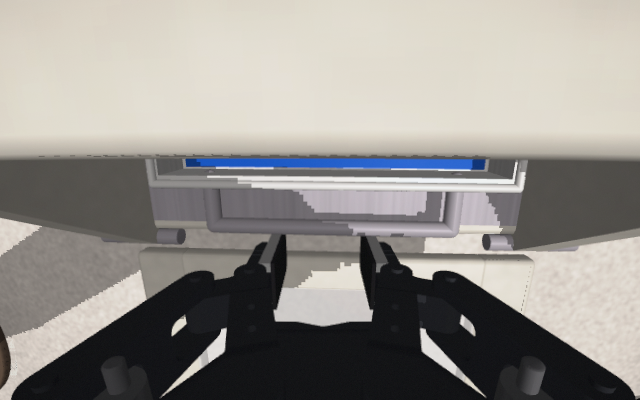

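Call:
carry_out --fingers '[4, 4, 4, 4, 4, 4, 4, 4, 4, 4, 4]' --pt "0.3 0 0" --pt "0.3 0 0" --pt "0 0 0" --pt "-1 0 0" --pt "-2 0 0" --pt "-3 0 0" --pt "-4 0 0" --pt "-4 0 -3" --pt "-4 0 -5" --pt "-3 0 -5" --pt "0 0 0" --yaw '[0, 0, 0, 0, 0, 0, 0, 0, 0, 0, 0]'

```text
clock: 39.55
tool_pos: [0.527, -0.0074, 0.2268]
ee_rot: [0.705, 0.709, -0.014, -0.022]
wrist_force: [1.0, 0.5, -0.2]
finger_gap: 0.465
finger_force: 0.0
```

```bash
python3 -c "
from h import *
im,d,c=grab('wrist','w10.png');P=cloud(d,c)
need([.519,.0135,.2],90.9)
print(manip.observe()['joint_pos'].round(2))
k=(d>0)&(P[...,1]>.14)&(P[...,1]<.23)&(abs(P[...,0]-.516)<.04)&(P[...,2]>.1)
q=P[k];print('bar z>',[(round(z,3),np.percentile(q[q[:,2]>z][:,1],[1,50]).round(4)) for z in(.11,.113)])
k=(d>0)&(P[...,1]<.046)&(P[...,1]>-.03)&(abs(P[...,0]-.518)<.05)&(P[...,2]>.075)&(P[...,2]<.098)
q=P[k];print('handle',len(q),np.percentile(q,[2,50,98],axis=0).round(4).tolist())
"
```

```text
t 39.6 tcp [ 0.5256 -0.0052  0.2242] h 0.4 tilt -0.9984 F [-0.2 -0.  -0.5] gap 0.46 ff 0.0 OFF [-0.49 -1.85  2.47] YAW 89.5
[ 0.31  0.33 -0.48  1.79  0.14  1.11 -0.21]Traceback (most recent call last):
  File "<string>", line 7, in <module>
    q=P[k];print('bar z>',[(round(z,3),np.percentile(q[q[:,2]>z][:,1],[1,50]).round(4)) for z in(.11,.113)])
                                       ~~~~~~~~~~~~~^^^^^^^^^^^^^^^^^^^^^^^^^
    return _quantile_unchecked(
        a, q, axis, out, overwrite_input, method, keepdims, weights)
    return _ureduce(a,
                    func=_quantile_ureduce_func,
    ...<5 lines>...
                    overwrite_input=overwrite_input,
                    method=method)
    r = func(a, **kwargs)
    result = _quantile(arr,
                       quantiles=q,
    ...<2 lines>...
                       out=out,
                       weights=wgt)
    slices_having_nans = np.isnan(arr[-1, ...])
                                  ~~~^^^^^^^^^
IndexError: index -1 is out of bounds for axis 0 with size 0
```

View pics/w10.png

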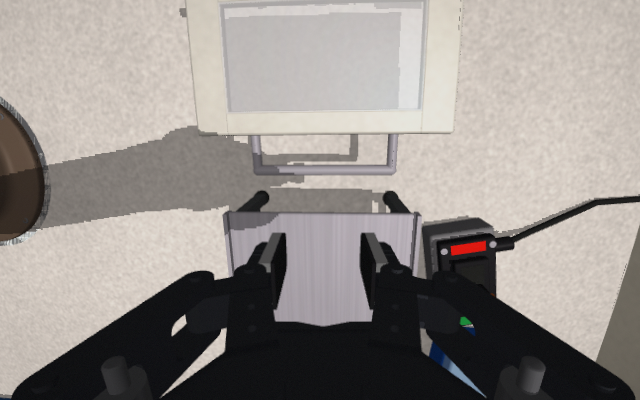

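Call:
carry_out --fingers '[2.4, 2.4, 2.4, 2.4, 2.4, 2.4, 2.4, 2.4, 2.4, 2.4, 2.4, 2.4]' --pt "-1 -0.3 -2" --pt "-1 -0.3 -2" --pt "-1 -0.3 -2" --pt "-1 0 0" --pt "0 0 0" --pt "0 0 0" --pt "0 0 0" --pt "0 0 0" --pt "0 0 0" --pt "0 0 0" --pt "0 0 0" --pt "0 0 0" --yaw '[-8.2, -8.2, -8.2, -8.2, -8.2, -8.2, -8.2, -8.2, -8.2, -8.2, -8.2, 0]'

```text
clock: 40.8
tool_pos: [0.527, -0.0426, 0.2796]
ee_rot: [-0.009, 0.999, 0.007, -0.031]
wrist_force: [0.4, 0.1, 0.2]
finger_gap: 0.279
finger_force: 0.0
```

```bash
cat > hb.py <<'E'
from h import *
def hb():
    im,d,c=grab('wrist');P=cloud(d,c)
    k=(d>0)&(P[...,1]<.043)&(P[...,1]>-.024)&(abs(P[...,0]-.518)<.045)&(P[...,2]>.08)&(P[...,2]<.1)
    q=P[k];print('handle',len(q),np.percentile(q,[2,50,98],axis=0).round(4).tolist() if len(q)>9 else '')
    k=(d>0)&(abs(P[...,0]-.518)<.05)&(P[...,2]>.094)&(P[...,2]<.107)&(P[...,1]>-.15)&(P[...,1]<.15)
    y=P[k][:,1]; print('stand edge',y[y<.01].max().round(4),'door edge',y[y>.02].min().round(4) if (y>.02).any() else '')
    print(manip.observe()['joint_pos'].round(2)); need([.519,.0137,.081],90.9)
    return im,d,c,P
E
python3 -c "
from hb import *
hb()"
```

```text
handle 654 [[0.4743, 0.0106, 0.0895], [0.5157, 0.0149, 0.0932], [0.5608, 0.0204, 0.0951]]
stand edge -0.024 door edge 0.0491
[ 0.58  0.34 -0.75  1.69  0.22  1.27  1.37]
t 40.9 tcp [ 0.527  -0.0428  0.2798] h 90.7 tilt -0.998 F [-0.  -0.6  0.9] gap 0.28 ff 0.0 OFF [-0.53  5.37 19.97] YAW -0.2
```

Call:
carry_out --fingers '[2.4, 2.4, 2.4, 2.4, 2.4, 2.4, 2.4, 2.4, 2.4]' --pt "-0.2 1.8 2" --pt "-0.2 1.8 3" --pt "-0.1 1.8 3" --pt "0 0 3" --pt "0 0 2" --pt "0 0 1" --pt "0 0 0" --pt "0 0 0" --pt "0 0 0" --yaw '[0, 0, 0, 0, 0, 0, 0, 0, 0]'

```text
clock: 41.75
tool_pos: [0.5239, 0.0123, 0.1427]
ee_rot: [-0.007, 1.0, 0.007, -0.03]
wrist_force: [0.3, 0.4, -0.4]
finger_gap: 0.283
finger_force: 0.0
```

```bash
python3 -c "
from hb import *
hb()"
```

```text
handle 1790 [[0.4747, 0.0109, 0.0894], [0.5144, 0.0158, 0.0932], [0.5609, 0.0207, 0.0949]]
stand edge -0.0232 door edge 0.049
[ 0.44  0.48 -0.71  1.86  0.34  0.99  1.16]
t 41.8 tcp [0.5239 0.0122 0.1427] h 90.8 tilt -0.9982 F [-0.5 -0.1  0.2] gap 0.28 ff 0.0 OFF [0.12 0.07 6.19] YAW -0.1
```

Call:
carry_out --fingers '[2.4, 2.4, 2.4, 2.4, 2.4, 0, 0, 0, 0, 0]' --pt "0 0.3 1.5" --pt "0 0 2" --pt "0 0 1.5" --pt "0 0 1" --pt "0 0 0" --pt "0 0 0" --pt "0 0 0" --pt "0 0 0" --pt "0 0 0" --pt "0 0 0" --yaw '[0, 0, 0, 0, 0, 0, 0, 0, 0, 0]' --force 30

```text
clock: 42.8
tool_pos: [0.5196, 0.0161, 0.082]
ee_rot: [-0.008, 0.999, 0.007, -0.03]
wrist_force: [0.6, 1.6, -0.9]
finger_gap: 0.103
finger_force: 29.2
```

```bash
python3 - <<'E'
from h import *
s=manip.observe();M=R.from_quat(s['ee_rot']).as_matrix();need([.515,.261,.244],90.9)
r=.172;A=np.linspace(np.pi/2+.07,-.457,37);p=np.c_[.5163+.0166*r*np.sin(A),-r*np.sin(A),r*np.cos(A)]
o=np.diff(p,axis=0)@M*100
print(o.round(1).tolist())
E
```

```text
t 42.8 tcp [0.5196 0.0161 0.082 ] h 90.8 tilt -0.9981 F [ 0.6  1.6 -0.9] gap 0.1 ff 29.2 OFF [  1.03  24.71 -15.82] YAW -0.1
[[0.1, -0.0, -1.0], [0.1, 0.0, -1.0], [0.1, 0.1, -1.0], [0.1, 0.1, -1.0], [0.1, 0.2, -1.0], [0.1, 0.3, -1.0], [0.1, 0.3, -0.9], [0.1, 0.4, -0.9], [0.1, 0.4, -0.9], [0.1, 0.5, -0.9], [0.1, 0.5, -0.8], [0.1, 0.6, -0.8], [0.0, 0.6, -0.8], [0.0, 0.7, -0.7], [0.0, 0.7, -0.7], [0.0, 0.8, -0.7], [0.0, 0.8, -0.6], [0.0, 0.8, -0.6], [0.0, 0.9, -0.5], [0.0, 0.9, -0.5], [0.0, 0.9, -0.4], [0.0, 0.9, -0.4], [0.0, 1.0, -0.3], [0.0, 1.0, -0.3], [0.0, 1.0, -0.2], [0.0, 1.0, -0.1], [0.0, 1.0, -0.1], [0.0, 1.0, -0.0], [-0.0, 1.0, 0.0], [-0.0, 1.0, 0.1], [-0.0, 1.0, 0.1], [-0.0, 1.0, 0.2], [-0.0, 1.0, 0.3], [-0.0, 0.9, 0.3], [-0.0, 0.9, 0.4], [-0.0, 0.9, 0.4]]
```

Call:
carry_out --fingers '[0, 0, 0, 0, 0, 0, 0, 0, 0, 0, 0, 0]' --pt "0.1 0 -1" --pt "0.1 0 -1" --pt "0.1 0.1 -1" --pt "0.1 0.1 -1" --pt "0.1 0.2 -1" --pt "0.1 0.3 -1" --pt "0 0.3 -0.9" --pt "0.1 0.4 -0.9" --pt "0 0.4 -0.9" --pt "0.1 0.5 -0.9" --pt "0 0.5 -0.8" --pt "0.1 0.6 -0.8" --yaw '[0, 0, 0, 0, 0, 0, 0, 0, 0, 0, 0, 0]'

```text
clock: 44.0
tool_pos: [0.5189, 0.0473, 0.1965]
ee_rot: [-0.007, 1.0, 0.006, -0.028]
wrist_force: [9.6, -2.9, -1.7]
finger_gap: 0.101
finger_force: 29.3
```

Call:
carry_out --fingers '[0, 0, 0, 0, 0, 0, 0, 0, 0, 0, 0, 0]' --pt "0 0.6 -0.8" --pt "0 0.7 -0.7" --pt "0 0.7 -0.7" --pt "0 0.8 -0.7" --pt "0 0.8 -0.6" --pt "0 0.8 -0.6" --pt "0 0.9 -0.5" --pt "0 0.9 -0.5" --pt "0 0.9 -0.4" --pt "0 0.9 -0.4" --pt "0 1 -0.3" --pt "0 1 -0.3" --yaw '[0, 0, 0, 0, 0, 0, 0, 0, 0, 0, 0, 0]'

```text
clock: 45.2
tool_pos: [0.5177, 0.1455, 0.2636]
ee_rot: [-0.007, 0.999, 0.004, -0.031]
wrist_force: [-8.9, -7.4, 14.9]
finger_gap: 0.104
finger_force: 31.5
```

Call:
carry_out --fingers '[0, 0, 0, 0, 0, 0, 0, 0, 0, 0, 0, 0]' --pt "0 1 -0.2" --pt "0 1 -0.1" --pt "0 1 -0.1" --pt "0 1 0" --pt "0 1 0" --pt "0 1 0.1" --pt "0 1 0.1" --pt "0 1 0.2" --pt "0 1 0.3" --pt "0 0.9 0.3" --pt "0 0.9 0.4" --pt "0 0.9 0.4" --yaw '[0, 0, 0, 0, 0, 0, 0, 0, 0, 0, 0, 0]'

```text
clock: 46.4
tool_pos: [0.5159, 0.2643, 0.2487]
ee_rot: [-0.008, 0.999, 0.005, -0.031]
wrist_force: [-9.1, -39.1, 39.1]
finger_gap: 0.103
finger_force: 37.8
```

```bash
python3 -c "
from hb import *
need([.515,.261,.25],90.9)
im,d,c=grab('wrist');P=cloud(d,c)
k=(d>0)&(P[...,2]>.245)&(P[...,2]<.27)&(P[...,1]>.235)&(P[...,1]<.285)&(P[...,0]>.445)&(P[...,0]<.585)&(abs(P[...,0]-.517)>.02)
q=P[k];print(len(q),np.percentile(q,[2,50,98],axis=0).round(4).tolist())"
```

```text
t 46.4 tcp [0.5159 0.2643 0.2487] h 90.9 tilt -0.998 F [ -9.1 -39.1  39.1] gap 0.1 ff 37.8 OFF [ 0.1  -0.33 -0.12] YAW -0.0
2917 [[0.4474, 0.2554, 0.2491], [0.473, 0.263, 0.2599], [0.5478, 0.2681, 0.2617]]
```

The handle is back at its shut pose, pressed against the stop. I release and rise, then look.

Call:
carry_out --fingers '[0, 0.6, 2.4, 3, 3, 3, 3, 3, 3, 3, 3, 3]' --pt "0 -0.2 -0.2" --pt "0 0 0" --pt "0 0 0" --pt "0 0 0" --pt "0 0 0" --pt "0 0 -2" --pt "0 0 -4" --pt "0 0 -4" --pt "0 -2 -2" --pt "0 -4 0" --pt "0 -4 0" --pt "0 0 0" --yaw '[0, 0, 0, 0, 0, 0, 0, 0, 0, 0, 0, 0]'

```text
clock: 47.65
tool_pos: [0.5275, 0.1549, 0.369]
ee_rot: [-0.003, 1.0, 0.005, -0.03]
wrist_force: [0.6, 0.5, -0.4]
finger_gap: 0.352
finger_force: 0.0
```

```bash
python3 -c "
from pots import *
im,d,c,P=pots('wrist','w11.png'); need([.69,-.126,.12],90.9)
k=(d>0)&(P[...,2]>.247)&(P[...,2]<.27)&(P[...,1]>.235)&(P[...,1]<.285)&(P[...,0]>.445)&(P[...,0]<.585)
q=P[k];print(len(q),np.percentile(q,[2,50,98],axis=0).round(4).tolist(),q[:,1].mean(),cv2.minAreaRect((q[:,:2]*1000).astype(np.float32)))
"
```

```text
wrist orange [145. 284.] 135 top mean [ 0.6943 -0.1243  0.1024] circ [ 695.1 -124.1] 11.7
t 47.7 tcp [0.5268 0.1579 0.3691] h 90.5 tilt -0.9982 F [-1.   0.3  0.1] gap 0.35 ff 0.0 OFF [-17.29 -28.96  23.56] YAW -0.4
1805 [[0.4482, 0.2561, 0.2492], [0.5063, 0.2614, 0.2598], [0.581, 0.2677, 0.2618]] 0.2618214484394481 ((515.3370971679688, 261.8594665527344), (138.3178253173828, 14.815817832946777), 1.6079305410385132)
```

View pics/w11.png

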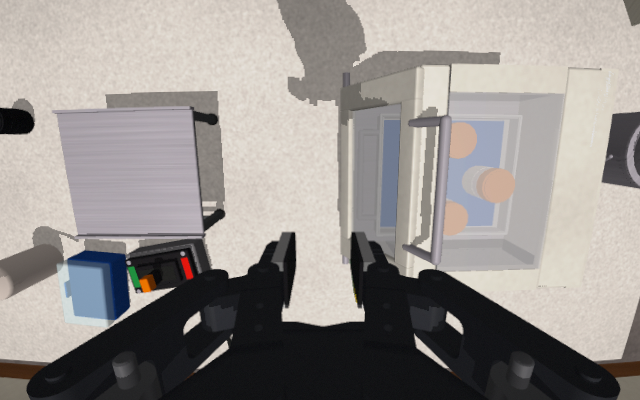

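The view shows the shut door with its handle at (440,190), and the three pots upright in the tray through the roof. The breaker toggle is at (147,284). The breaker comes next.

```bash
python3 -c "
from h import *
need([.691,-.093,.17],99.6)"
```

```text
t 47.7 tcp [0.5268 0.1579 0.3691] h 90.5 tilt -0.9982 F [-1.   0.3  0.1] gap 0.35 ff 0.0 OFF [-13.08 -27.9   18.6 ] YAW -9.1
```

Call:
carry_out --fingers '[0, 0, 0, 0, 0, 0, 0, 0, 0, 0, 0, 0]' --pt "0 0 0" --pt "0 0 0" --pt "-1.3 -2.8 1" --pt "-1.3 -2.8 1.5" --pt "-1.3 -2.8 2" --pt "-1.3 -2.8 2" --pt "-1.3 -2.8 2" --pt "-1.3 -2.8 2" --pt "-1.3 -2.8 2" --pt "-1.3 -2.8 2" --pt "-1.3 -2.8 2" --pt "-1.3 -2.8 2" --yaw '[-4.5, -4.6, 0, 0, 0, 0, 0, 0, 0, 0, 0, 0]'

```text
clock: 48.9
tool_pos: [0.6917, -0.0892, 0.1694]
ee_rot: [-0.087, 0.996, 0.009, -0.029]
wrist_force: [0.6, -0.1, -0.1]
finger_gap: -0.001
finger_force: 0.0
```

```bash
python3 -c "
from pots import *
im,d,c,P=pots('wrist','w12.png'); print(manip.observe()['joint_pos'].round(2));need([.691,-.093,.083],99.6)
hsv=cv2.cvtColor(im,cv2.COLOR_RGB2HSV)
for n,a,b in(('g',(45,120,60),(85,255,255)),('r',(0,150,90),(3,255,255))):
    q=P[(cv2.inRange(hsv,a,b)>0)&(d>0)&(P[...,2]>.045)&(P[...,2]<.062)&(P[...,1]>-.22)&(P[...,1]<-.04)]
    print(n,len(q),np.median(q,0).round(4) if len(q) else '')
"
```

```text
wrist orange [272. 214.] 629 top mean [ 0.6947 -0.1256  0.1022] circ [ 695.5 -126. ] 12.7
[ 0.46  0.73 -0.66  1.38  0.43  1.25  1.5 ]
t 49.0 tcp [ 0.6919 -0.0958  0.1644] h 99.7 tilt -0.9979 F [-0.7 -5.8 -3.6] gap 0.0 ff 0.0 OFF [-0.46  0.11  8.13] YAW 0.1
g 582 [ 0.7042 -0.1749  0.0551]
r 635 [ 0.6857 -0.0774  0.0551]
```

View pics/w12.png

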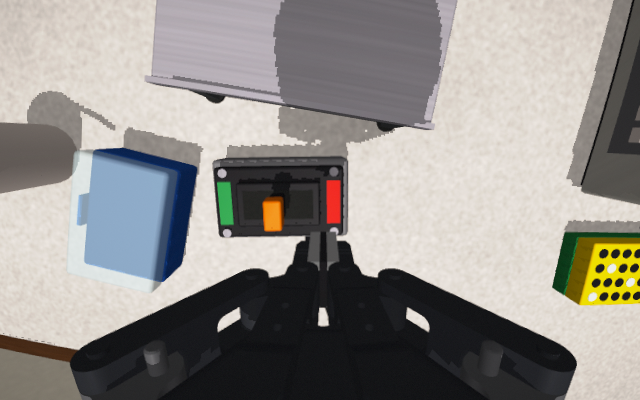

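Call:
carry_out --fingers '[0, 0, 0, 0, 0, 0, 0]' --pt "-0.2 0.4 2" --pt "-0.1 0 2.5" --pt "0 0 2" --pt "0 0 1" --pt "0 0 0.6" --pt "0 0 0" --pt "0 0 0" --yaw '[-1, 0, 0, 0, 0, 0, 0]'

```text
clock: 49.65
tool_pos: [0.6884, -0.0838, 0.0903]
ee_rot: [-0.096, 0.995, 0.009, -0.029]
wrist_force: [-0.8, -0.7, 0.0]
finger_gap: -0.0
finger_force: 0.0
```

```bash
python3 -c "
from h import *
need([.695,-.1262,.083],100.7)"
```

```text
t 49.6 tcp [ 0.6884 -0.0838  0.0903] h 100.9 tilt -0.9981 F [-0.8 -0.7  0. ] gap -0.0 ff 0.0 OFF [ 0.11 -4.3   0.63] YAW 0.2
```

Call:
carry_out --fingers '[0, 0, 0, 0, 0, 0, 0, 0, 0, 0, 0, 0]' --pt "0.1 -0.5 0.5" --pt "0 -0.5 0" --pt "0 -0.4 0" --pt "0 -0.4 0" --pt "0 -0.4 0" --pt "0 -0.4 0" --pt "0 -0.3 0" --pt "0 -0.3 0" --pt "0 -0.3 0" --pt "0 -0.3 0" --pt "0 -0.3 0" --pt "0 0 0" --yaw '[0, 0, 0, 0, 0, 0, 0, 0, 0, 0, 0, 0]'

```text
clock: 50.85
tool_pos: [0.6942, -0.1251, 0.0829]
ee_rot: [-0.095, 0.995, 0.009, -0.03]
wrist_force: [0.3, 1.6, -1.3]
finger_gap: 0.0
finger_force: 0.7
```

```bash
python3 -c "
from pots import *
pots('wrist','w13.png'); need([.695,-.1262,.083],100.7)"
```

```text
wrist orange [277. 254.] 1187 top mean [ 0.6876 -0.1448  0.1219] circ [ 687.9 -145.3] 4.7
t 50.9 tcp [ 0.6942 -0.1251  0.0829] h 100.9 tilt -0.998 F [ 0.   1.7 -0.2] gap -0.0 ff 0.7 OFF [-0.06 -0.12 -0.01] YAW 0.2
```

Call:
carry_out --fingers '[0, 0, 0, 0]' --pt "0 -0.3 0" --pt "0 -0.3 0" --pt "0 -0.3 0" --pt "0 0 0" --yaw '[0, 0, 0, 0]'

```text
clock: 51.3
tool_pos: [0.6955, -0.1314, 0.083]
ee_rot: [-0.096, 0.995, 0.011, -0.03]
wrist_force: [-1.9, 7.5, -0.1]
finger_gap: 0.004
finger_force: 3.5
```

Call:
carry_out --fingers '[0, 0, 0, 0]' --pt "0 -0.3 0" --pt "0 -0.3 0" --pt "0 0 0" --pt "0 0 0" --yaw '[0, 0, 0, 0]'

```text
clock: 51.7
tool_pos: [0.6957, -0.1321, 0.0828]
ee_rot: [-0.098, 0.995, 0.014, -0.031]
wrist_force: [-6.7, 16.2, 2.0]
finger_gap: -0.002
finger_force: 8.3
```

Call:
carry_out --fingers '[0, 0, 0, 0, 0, 0, 0]' --pt "0 1 0" --pt "0 1.5 0" --pt "0 0 -3" --pt "0 0 -4" --pt "0 1 -2" --pt "0 0 0" --pt "0 0 0" --yaw '[0, 0, 0, 0, 0, 0, 0]'

```text
clock: 52.4
tool_pos: [0.696, -0.1066, 0.174]
ee_rot: [-0.095, 0.995, 0.008, -0.029]
wrist_force: [-0.9, 0.2, -0.7]
finger_gap: 0.001
finger_force: 0.0
```

```bash
python3 -c "
from pots import *
pots('wrist','w14.png'); u=np.array([-.1856,.9826]);print('expected off tip',(np.array([.695,-.1262])-u*.0288).round(4))
t=np.array([.695,-.1262])-u*.062;need([*t,.16],100.7)"
```

```text
wrist orange [266. 208.] 763 top mean [ 0.6998 -0.1521  0.0959] circ [ 700.2 -152.3] 11.6
expected off tip [ 0.7003 -0.1545]
t 52.5 tcp [ 0.6955 -0.1069  0.1729] h 100.9 tilt -0.998 F [-1.2  0.2  0. ] gap -0.0 ff 0.0 OFF [ 0.34 -8.11  1.13] YAW 0.2
```

Call:
carry_out --fingers '[0, 0, 0, 0, 0, 0, 0, 0, 0, 0, 0]' --pt "0.1 -2 0" --pt "0.1 -3 0" --pt "0.1 -2 0" --pt "0 -1 0" --pt "0 0 2" --pt "0 0 3" --pt "0 0 2" --pt "0 0 1" --pt "0 0 0.8" --pt "0 0 0.2" --pt "0 0 0" --yaw '[0, 0, 0, 0, 0, 0, 0, 0, 0, 0, 0]'

```text
clock: 53.55
tool_pos: [0.7031, -0.1838, 0.0826]
ee_rot: [-0.096, 0.995, 0.009, -0.029]
wrist_force: [-0.3, -0.3, 0.3]
finger_gap: -0.003
finger_force: 0.0
```

```bash
python3 -c "
from h import *
need([.695,-.1262,.083],100.7)"
```

```text
t 53.5 tcp [ 0.7031 -0.1838  0.0826] h 100.9 tilt -0.9981 F [-0.3 -0.3  0.3] gap -0.0 ff 0.0 OFF [-0.28  5.81  0.08] YAW 0.2
```

Call:
carry_out --fingers '[0, 0, 0, 0, 0, 0, 0, 0, 0, 0, 0, 0]' --pt "-0.2 0.5 0" --pt "0 0.5 0" --pt "0 0.5 0" --pt "0 0.5 0" --pt "0 0.5 0" --pt "0 0.5 0" --pt "0 0.5 0" --pt "0 0.5 0" --pt "0 0.5 0" --pt "0 0.5 0" --pt "0 0.5 0" --pt "0 0.3 0" --yaw '[0, 0, 0, 0, 0, 0, 0, 0, 0, 0, 0, 0]'

```text
clock: 54.75
tool_pos: [0.6931, -0.1261, 0.0828]
ee_rot: [-0.096, 0.995, 0.009, -0.03]
wrist_force: [0.6, -3.2, -1.1]
finger_gap: -0.003
finger_force: 1.6
```

Call:
carry_out --fingers '[0, 0, 0, 0, 0]' --pt "0 0.3 0" --pt "0 0.3 0" --pt "0 0.3 0" --pt "0 0.3 0" --pt "0 0 0" --yaw '[0, 0, 0, 0, 0]'

```text
clock: 55.25
tool_pos: [0.692, -0.1211, 0.0837]
ee_rot: [-0.093, 0.995, 0.006, -0.029]
wrist_force: [3.8, -15.3, -1.2]
finger_gap: -0.001
finger_force: 6.6
```

```bash
python3 -c "
from h import *
need([.695,-.1262,.083],100.7)"
```

```text
t 55.2 tcp [ 0.692  -0.1211  0.0837] h 100.7 tilt -0.9982 F [  3.8 -15.3  -1.2] gap -0.0 ff 6.6 OFF [-0.2  -0.56  0.05] YAW -0.0
```

Call:
carry_out --fingers '[0, 0, 0, 0, 0, 0, 0, 0, 0, 0]' --pt "0 0.2 0" --pt "0 0 0" --pt "0 -1.5 0" --pt "0 -1.5 0" --pt "0 0 -3" --pt "0 0 -4" --pt "3 0 -4" --pt "4 0 -4" --pt "4 0 0" --pt "0 0 0" --yaw '[0, 0, 0, 0, 0, 0, 0, 0, 0, 0]'

```text
clock: 56.25
tool_pos: [0.5987, -0.1653, 0.2355]
ee_rot: [-0.095, 0.995, 0.009, -0.031]
wrist_force: [-0.8, -1.7, -0.8]
finger_gap: 0.002
finger_force: 0.0
```

```bash
python3 -c "
from pots import *
pots('wrist'); im,d,c,P=pots('top')
u=np.array([-.1856,.9826]);print('expected on tip',(np.array([.695,-.1262])+u*.0288).round(4));need([.6,-.1,.2])
k=(d>0)&(P[...,2]>.247)&(P[...,2]<.27)&(P[...,1]>.2)&(P[...,1]<.3)&(P[...,0]>.445)&(P[...,0]<.585)
q=P[k];print(len(q),q.mean(0).round(4))
im2,_,_=grab('scene'); a=cv2.resize(im2[130:340,180:420],(560,490),interpolation=2);cv2.imwrite('pics/fin.png',a[:,:,::-1])
"
```

```text
top orange [348. 169.] 17 top mean [ 0.6918 -0.1023  0.1082] circ [ 691.8 -102.3] 0.0
expected on tip [ 0.6897 -0.0979]
t 56.4 tcp [ 0.6018 -0.1644  0.2345] h 100.9 tilt -0.9981 F [-0.1  0.1 -0.8] gap -0.0 ff 0.0 OFF [-1.24  6.27  3.54] YAW 0
115 [0.5134 0.2624 0.2592]
```

View pics/fin.png

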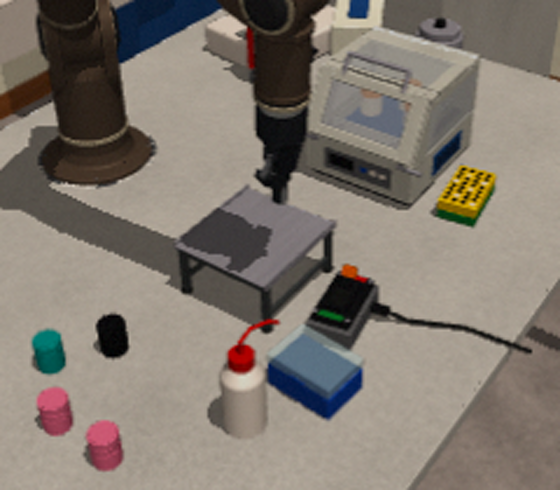

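The final view shows the door shut, the tray inside with the pots standing, the toggle at the red end (350,270), and the bystanders in place.

```bash
python3 -c "
from workcell import manip
print(manip.job_done())"
```

```text
the job is handed in; nothing more can be done
None
```

The job is handed in (no verdict came back): the three pots stand upright in the tray inside the chamber, the door is shut, the breaker was reset to off and then on, and the four bystanders were left alone; pot three was gripped tilted once and had to be re-stood on the bench, and the middle pot shifted about 5 cm inside the tray but stayed upright.

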